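# Make up the probe kit and the seasoning kit

### The arm

A 6-joint arm with a two-finger parallel gripper is mounted at the origin on a cart in front of the work surface, level with it; the furniture and walls round the work are solid. World frame = base frame: x ahead of the robot, y to its left, z up, the work surface at z = 0. Lengths are in m, angles in rad, forces in N, time in s.
With the tool pointing down it reaches from about 0.4 to 0.925 m from the base axis. Payload 3.4 kg.
Tool frame: the origin (TCP) lies on the centre line of the jaws, within the pads' length; the fingertips stand 8 mm ahead of it and the grasp point (between the pads) lies 11 mm behind it; z points along the fingers, x is the direction in which the jaws open and shut, and the axes are right-handed (so a half turn about z gives the same grasp; the last joint's range is limited). The gripper opens to 85 mm and grips with 20 to 120 N. Pads are 22 mm wide; open, the fingers measure 114 mm over their backs; the gripper's body (76 mm by 85 mm) begins 54 mm behind the grasp point. The pads swing forward as they close: fully open they stand 13 mm farther back than shut.
Start: joints at [1.06, 0.307, 1.506, -0, 1.328, -0.073], TCP at [0.243, 0.521, 0.216] pointing down, gripper open.
Joint ranges: [-3.12, 3.12], [-1.05, 2.28], [0.14, 2.33], [-1.42, 4.57], [0.1, 2.73], [-2.68, 2.68]. Speed limits (rad/s): [2.57, 2.57, 3.14, 3.14, 3.14, 3.14].

### API

Orientations are given as a unit quaternion [w, x, y, z].
In Python, from bench import sense, cams, finish_job gives the robot as it stands. The module is installed in compiled form; this text tells all that it offers.
- The arm moves only by the shell command python3 -m creep 'ROWS' [FORCE]. ROWS is JSON, a list of rows, each a list of 3 entries, a list of its own where there are three numbers: the gripper command: -1 is fully open, 1 is shut, values between are in proportion, then the shift along the tool's x, y, z in m, then the turn, a rotation vector about the tool's x, y, z in rad. In form: [[gripper, [dx, dy, dz], [ax, ay, az]], ...]. A call has 1 to 8 rows; each row shifts and turns the commanded pose from where the row before left it, along the tool's axes as they then stand; what a row does not reach is not made up. A row lasts 1/8 s, in which the tool goes at most 62.5 mm and 10.7 degrees, less where a joint would pass 70% of its speed; a pose out of reach is approached as far as the arm can. A call is refused whole if a number of a shift passes 0.0625 or a number of a turn 0.188, either way. A call with a gripper value outside its range is refused whole. The fingers move at their own pace and stop on an object; FORCE is the grip in N (left out, the last holds). Time passes only in rows, so rows that do not move let the fingers close. It gives the time, the measured TCP pose, the force and the opening at its end, in the units of the state.
- sense(): the state, without advancing time (a new reading comes with each control period).
- cams.grab_frame(name): name is "scene" or "top" or "wrist"; returns (picture, depth): 400x640x3 uint8, red, green, blue; 400x640 float32, m along the optical axis (not along the pixel's ray), 0 where there is no reading.
- cams.camera_model(name): a dict with "fx", "fy", "cx", "cy" (pixels), "R" (3x3) and "t" (3): a world point X has camera coordinates R X + t. Camera axes: x right, y down, z forward; pixel columns grow to the right and rows downward; lengths in m; the calibration is good to about 2 mm. A picture is of the moment at which its call begins: read the wrist's pose just before it. camera_model takes no time and is no camera call; for the wrist camera it gives the pose at the moment of the call.
- finish_job(): hands the job in, once; it reports no verdict.
The state is a dict: "time": time; "joints": joint angles; "dq": joint speeds; "joint_efforts": joint torques, N m; "ee_pos": TCP position; "eef_rot": TCP orientation; "contact_force": force on the tool from outside, world axes, zero at the start; "wrist_torque": the same for the moment, N m; "opening": finger opening in m.
Only numpy, scipy, OpenCV 4.12 (cv2) and the standard library are available. Lean on these libraries where they do the work, as an engineer would, in place of code of your own. Each camera call takes 0.05 s, during which the arm holds its last target.

### The job

Make up two kits from the stock in the middle of the worktop. The probe kit goes on the sloping metal rack: lay the black blade case lengthwise down the middle of the slope with its end against the backstop, then lay the cardboard carton lengthwise on top of it, also with its end against the backstop. The seasoning kit goes in the white bin: stand the black zipped pouch and the red-capped spice jar upright on its floor, and leave the white-capped jar where it is.

Things in the scene. Friction and masses are not known exactly. Their poses are not given: they have to be found in the camera images.
- cutter_box: Black oblong blade case with a pale strip along its top, lying flat, 52 (x) x 170 (y) x 40 (z) mm, 0.25 kg; a plain block, grip it across its 52 mm width. Origin: centre of its underside; y is its length, z up through its top.
- probe_carton: Brown cardboard carton with a pale tape strip along its top, lying flat, 46 (x) x 150 (y) x 38 (z) mm, 0.15 kg; grip it across its 46 mm width. Origin: centre of its underside; y is its length, z up through its top.
- black_pouch: Stiff black zipped pouch without a handle (the bigger black case with a handle further back is not meant), standing upright, 42 (x, thickness) x 130 (y, length) x 105 (z, height) mm, 0.16 kg; grip it across its thickness from above. Origin: centre of its underside; z up.
- red_cap_jar: Spice jar with a red cap, standing upright, about 45 mm across and 106 mm tall, 0.11 kg (body about 42 mm across to 85 mm up, the cap 45 mm from there). Origin: centre of its underside; z up.
- white_cap_jar: Spice jar with a white cap, standing upright, about 47 mm across and 98 mm tall: spare stock that stays where it stands. Origin: centre of its underside; z up.
- kit_rack: Fixed sheet-metal rack, open at front and sides. Deck 150 mm wide (y), 200 long, sloping down 0.21 rad towards the rack's +x; there a backstop, 85 tall, stands square to the deck. Origin: on the worktop under the rack's middle; x level, towards the backstop, z up. Deck meets backstop at x = +100, z = 22 mm; deck's upper end at x = -96, z = 64. Friction holds boxes: they do not slide down.
- white_bin: Fixed white open bin, 215 (x) x 315 (y) mm at the rim and 85 mm tall. Its inner floor is 8 mm above its origin, about 144 (x) x 258 (y) mm; the walls flare outward going up. Origin: centre of its underside; z up, y along its length.
There are look-alikes about, which are no part of the job. Leave any green look-alike of the red_cap_jar alone.

How it is judged:
By the outcome, as a careful person would: the job done as asked, in the order asked, and still so for the second after the job is handed in, with the robot touching nothing.
It also fails if it takes over 109 s, if anything falls off the work surface, if the arm or the gripper's body presses on something with over 40 N, if the wrist force passes 120 N, or if a joint passes its speed limit or range.

## Working session

There is one attempt and no reset: what is moved stays moved. The work goes in short steps, Python scripts to look and compute and a shell command to move; the robot and the scene stay as the last step left them, time stands still between calls to the robot, and variables do not carry over. Pictures are saved under pics/ and viewed, and the job is handed in when it is done.

```bash
mkdir -p pics; ls; python3 - <<'E'
from bench import sense,cams
import cv2,numpy as np
s=sense();print({k:np.round(v,3).tolist() for k,v in s.items()})
for n in ["scene","top"]:
    im,d=cams.grab_frame(n);cv2.imwrite(f"pics/{n}0.png",im[:,:,::-1]);np.save(f"pics/{n}0.npy",d);np.save(f"pics/{n}0i.npy",im)
    m=cams.camera_model(n);print(n,{k:np.round(v,3).tolist() for k,v in m.items()})
E
```

```text
pics
{'time': 0.0, 'joints': [1.06, 0.308, 1.508, 0.0, 1.328, -0.073], 'dq': [-0.001, -0.0, 0.001, -0.001, -0.001, 0.0], 'joint_efforts': [0.002, -45.756, -25.192, -0.0, 0.013, -0.0], 'ee_pos': [0.243, 0.52, 0.215], 'eef_rot': [0.0, 0.844, 0.537, -0.001], 'contact_force': [-0.689, 0.004, -0.799], 'wrist_torque': [-0.015, -0.05, 0.002], 'opening': 0.085}
scene {'fx': 459.15, 'fy': 459.15, 'cx': 321.46, 'cy': 193.292, 'R': [[0.637, -0.771, -0.024], [-0.431, -0.33, -0.84], [0.639, 0.545, -0.542]], 't': [-0.354, 0.255, 0.944]}
top {'fx': 472.69, 'fy': 472.69, 'cx': 313.148, 'cy': 194.304, 'R': [[0.018, -1.0, 0.016], [-0.999, -0.018, -0.048], [0.048, -0.015, -0.999]], 't': [-0.022, 0.522, 1.368]}
```

View pics/scene0.png

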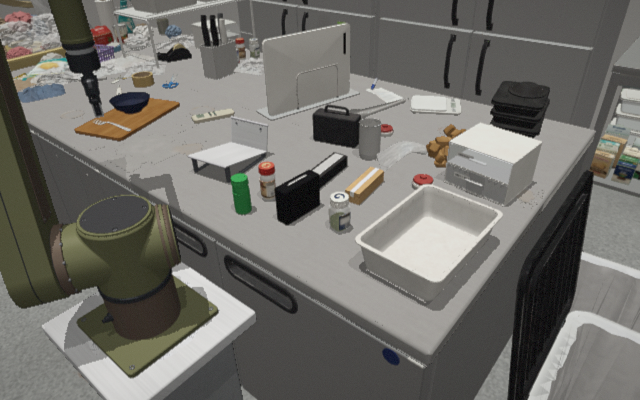

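View pics/top0.png

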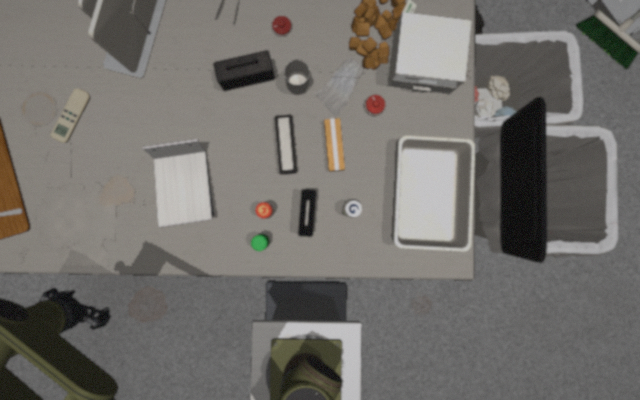

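The top view shows the red-capped jar at (264,210) and a green look-alike at (260,242). The pouch is at (307,213), and the bigger black case with a handle is at (244,70). The white-capped jar is at (353,209), the cutter box at (286,144), the carton at (334,144), the rack at (182,187) and the bin at (433,193). The red items at (375,104) and (282,25) are loose fruit or caps, not jars. I'll confirm in an enlarged crop and measure.

```bash
cat > h.py <<'E'
import numpy as np,cv2
from bench import sense,cams
from scipy.spatial.transform import Rotation as Rn
def cloud(d,m):
    v,u=np.mgrid[0:400,0:640]
    c=np.stack([(u-m['cx'])/m['fx']*d,(v-m['cy'])/m['fy']*d,d],-1)
    P=(c-np.array(m['t']))@np.array(m['R'])
    P[d<=0]=np.nan
    return P
def ray(m,uv,z):
    uv=np.atleast_2d(uv).astype(float)
    c=np.stack([(uv[:,0]-m['cx'])/m['fx'],(uv[:,1]-m['cy'])/m['fy'],np.ones(len(uv))],-1)
    R=np.array(m['R']);o=-R.T@np.array(m['t']);w=c@R
    s=(z-o[2])/w[:,2]
    return o+s[:,None]*w
def fit(P):
    (c,s,a)=cv2.minAreaRect((P[:,:2]*1000).astype(np.float32))
    return np.round(np.array(c)/1000,4),np.round(s,1),round(a,1)
E
python3 - <<'E'
from h import *
im=np.load('pics/top0i.npy');d=np.load('pics/top0.npy');m=cams.camera_model('top')
a=cv2.resize(im[130:260,140:380],None,fx=3.3,fy=3.3,interpolation=cv2.INTER_CUBIC);cv2.imwrite('pics/crop_top.png',a[:,:,::-1])
s=np.load('pics/scene0i.npy')
a=cv2.resize(s[100:300,180:510],None,fx=2.4,fy=2.4,interpolation=cv2.INTER_CUBIC);cv2.imwrite('pics/crop_sc.png',a[:,:,::-1])
P=cloud(d,m)
print('table z',np.nanmedian(P[225:255,330:380,2]), np.nanmedian(P[250:265,180:230,2]))
for n,(u0,v0,u1,v1),zl,zh in [('cutter',(265,105,305,185),.025,.06),('carton',(315,105,352,185),.025,.06),('pouch',(290,180,325,245),.09,.13),('red',(250,195,280,224),.095,.13),('green',(248,230,274,255),.06,.15),('white',(338,195,372,225),.085,.12),('bin',(385,125,485,260),.075,.1),('binfloor',(385,125,485,260),.0,.015),('rackdeck',(140,130,220,235),.01,.2)]:
    Q=P[v0:v1,u0:u1].reshape(-1,3);I=im[v0:v1,u0:u1].reshape(-1,3)
    k=(Q[:,2]>zl)&(Q[:,2]<zh);Q=Q[k]
    print(n,len(Q),*(fit(Q) if len(Q) else ()),'z',np.round(np.percentile(Q[:,2],[2,50,98]),3) if len(Q) else '')
E
```

```text
table z -0.0006102207868347291 -0.0005321485863124303
cutter 1056 [0.6662 0.0697] [170.4  52. ] 6.1 z [0.033 0.04  0.045]
carton 960 [ 0.6877 -0.0714] [190.9  56.6] 0.3 z [0.029 0.038 0.045]
pouch 727 [0.4679 0.0041] [ 41.9 129.7] 86.6 z [0.097 0.104 0.109]
red 209 [0.4731 0.1217] [42.3 42.1] 44.9 z [0.098 0.106 0.11 ]
green 237 [0.3844 0.133 ] [43.9 43.2] 8.6 z [0.065 0.106 0.111]
white 218 [ 0.4819 -0.1221] [41.4 43.7] 1.0 z [0.089 0.097 0.102]
bin 1500 [ 0.5291 -0.35  ] [216.1 315. ] 87.9 z [0.076 0.084 0.09 ]
binfloor 5553 [ 0.5381 -0.3574] [399.5 267.3] 0.5 z [0.    0.003 0.012]
rackdeck 4385 [0.5429 0.3625] [223.7 152.1] 9.4 z [0.021 0.046 0.108]
```

View pics/crop_top.png

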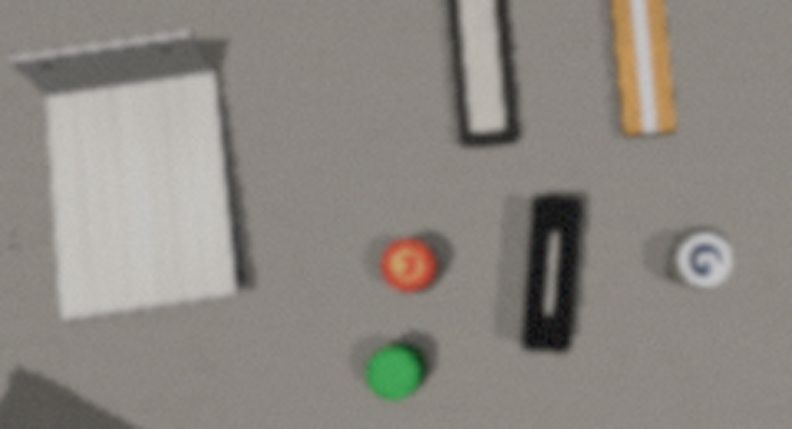

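View pics/crop_sc.png

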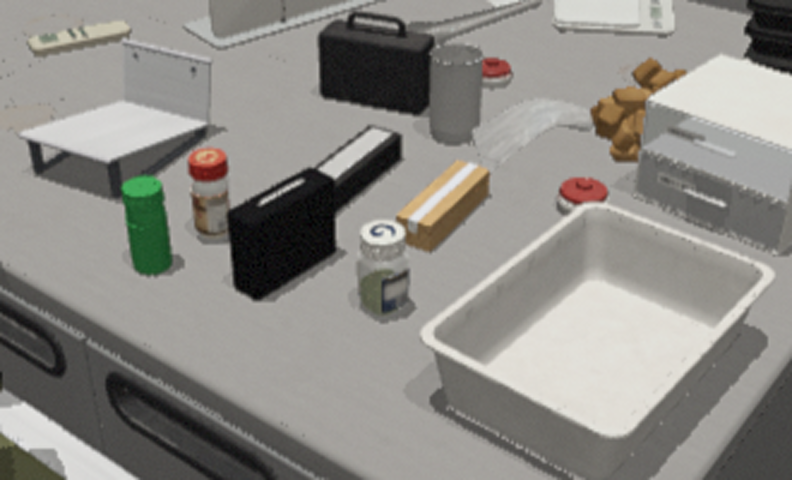

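```bash
python3 - <<'E'
from h import *
im=np.load('pics/top0i.npy');d=np.load('pics/top0.npy');m=cams.camera_model('top')
P=cloud(d,m)
hsv=cv2.cvtColor(im,cv2.COLOR_RGB2HSV)
def box(msk,z,name):
    n,l,st,_=cv2.connectedComponentsWithStats(msk.astype(np.uint8))
    i=1+np.argmax(st[1:,4]);cs,_=cv2.findContours((l==i).astype(np.uint8),0,2);c=max(cs,key=cv2.contourArea)[:,0]
    W=ray(m,c,z);print(name,fit(W))
def win(u0,v0,u1,v1):
    w=np.zeros((400,640),bool);w[v0:v1,u0:u1]=1;return w
box(win(320,105,350,185)&(hsv[...,0]>8)&(hsv[...,0]<25)&(hsv[...,1]>90)|win(326,118,340,168),.038,'carton col')
for n,w,zl,zh in [('cutter',win(265,105,305,185),.030,.046),('carton',win(318,112,348,178),.028,.046),('pouch',win(290,180,325,245),.09,.13)]:
    k=w&(P[...,2]>zl)&(P[...,2]<zh)
    box(k,{'cutter':.04,'carton':.038,'pouch':.105}[n],n+' depth mask')
# rack
k=win(140,130,220,235)&(P[...,2]>.015)&(P[...,2]<.2)
Q=P[k]
best=None
rng=np.random.default_rng(0)
for _ in range(500):
    a=Q[rng.choice(len(Q),3,False)];nn=np.cross(a[1]-a[0],a[2]-a[0]);nn/=np.linalg.norm(nn)+1e-12
    c=np.sum(abs((Q-a[0])@nn)<.003)
    if best is None or c>best[0]:best=(c,nn,a[0])
I=Q[abs((Q-best[2])@best[1])<.004]
o=I.mean(0);n=np.linalg.svd(I-o)[2][2];n*=np.sign(n[2]);print('deck n',n.round(4),'tilt',np.arccos(n[2]).round(4),'yaw by normal',np.degrees(np.arctan2(n[1],n[0])).round(2),o.round(4),len(I))
print('deck rect',fit(I), 'zrange',np.percentile(I[:,2],[1,99]))
B=Q[((Q-o)@n>.012)];print('backstop',len(B),fit(B),np.percentile(B[:,2],[2,98]))
E
```

```text
carton col (array([ 0.6685, -0.0699]), array([151.6,  51.9]), 3.5)
cutter depth mask (array([0.6652, 0.0695]), array([169.9,  51.7]), 6.1)
carton depth mask (array([ 0.6677, -0.0715]), array([151.3,  46.5]), 5.9)
pouch depth mask (array([0.468 , 0.0042]), array([ 41.6, 129. ]), 86.7)
deck n [0.2025 0.0307 0.9788] tilt 0.2063 yaw by normal 8.62 [0.5298 0.3609 0.0427] 3146
deck rect (array([0.5315, 0.3611]), array([200.6, 151. ]), 9.5) zrange [0.02049491 0.06410839]
backstop 685 (array([0.6413, 0.3788]), array([ 23.6, 152.1]), 9.8) [0.03556977 0.11135529]
```

All objects are confirmed and their measured sizes match the ones given. The bin's long side lies along world x. Next is a helper that works out the moves in tool axes.

```bash
cat >> h.py <<'E'
def tool(psi,pitch=0,head=None):
    # psi deg: direction of tool x; pointing down; then lean: deck slope 'pitch' rad falling towards heading psi-90
    p=np.radians(psi);x=np.array([np.cos(p),np.sin(p),0])
    h=np.array([np.sin(p),-np.cos(p),0])       # heading psi-90 = tool y when pointing down
    z=np.array([0,0,-1.])
    n=np.cos(pitch)*-z+np.sin(pitch)*h          # deck normal
    z=-n;y=np.cross(z,x);return np.stack([x,y,z],1)
def cur():
    s=sense();q=s['eef_rot'];return np.array(s['ee_pos']),Rn.from_quat([q[1],q[2],q[3],q[0]]).as_matrix(),s
def plan(pos,R):
    p,C,s=cur();rv=Rn.from_matrix(C.T@R).as_rotvec()
    print('t',round(s['time'],2),'pos',np.round(p,4),'open',round(s['opening'],4),'F',np.round(s['contact_force'],1),'turn(tool)',np.round(rv,4))
    d=np.array(pos)-p
    print(' shift in present axes',np.round(C.T@d,4),' after turn',np.round(R.T@d,4))
E
python3 -c "
from h import *
print(tool(65)[:,1]); plan([.6655,.0696,.13],tool(96.1))"
```

```text
[ 0.90630779 -0.42261826 -0.        ]
t 0.1 pos [0.2429 0.5204 0.2151] open 0.085 F [-0.7 -0.5 -0.3] turn(tool) [-0.0006  0.0018 -0.5433]
 shift in present axes [-0.2296  0.5736  0.0854]  after turn [-0.4932  0.3722  0.0851]
```

```bash
python3 -m creep '[[-1,[0,0,0],[0,0,-0.136]],[-1,[0,0,0],[0,0,-0.136]],[-1,[0,0,0],[0,0,-0.136]],[-1,[0,0,0],[0,0,-0.136]],[-1,[-0.041,0.031,0],[0,0,0]],[-1,[-0.041,0.031,0],[0,0,0]],[-1,[-0.041,0.031,0],[0,0,0]],[-1,[-0.041,0.031,0],[0,0,0]]]' 60 && python3 -m creep '[[-1,[-0.041,0.031,0],[0,0,0]],[-1,[-0.041,0.031,0],[0,0,0]],[-1,[-0.041,0.031,0],[0,0,0]],[-1,[-0.041,0.031,0],[0,0,0]],[-1,[-0.041,0.031,0.02],[0,0,0]],[-1,[-0.041,0.031,0.02],[0,0,0]],[-1,[-0.041,0.031,0.02],[0,0,0]],[-1,[-0.041,0.031,0.025],[0,0,0]]]'; python3 - <<'E'
from h import *
plan([.6655,.0696,.13],tool(96.1))
im,d=cams.grab_frame('wrist');cv2.imwrite('pics/w1.png',im[:,:,::-1])
im,d=cams.grab_frame('top');cv2.imwrite('pics/t1.png',im[:,:,::-1])
E
```

```text
time: 1.1
ee_pos: [0.3848, 0.3698, 0.2155]
eef_rot: [-0.0, 0.668, 0.744, -0.0]
contact_force: [0.9, 0.3, 0.9]
opening: 0.0852
time: 2.1
ee_pos: [0.6669, 0.0703, 0.1301]
eef_rot: [0.0, 0.668, 0.744, 0.0]
contact_force: [-0.1, 0.4, 0.1]
opening: 0.0853
t 2.1 pos [0.6669 0.0703 0.1301] open 0.0853 F [-0.1  0.4  0.1] turn(tool) [ 0.0003 -0.0002  0.0006]
 shift in present axes [-0.0006 -0.0015  0.0001]  after turn [-0.0006 -0.0015  0.0001]
```

View pics/w1.png

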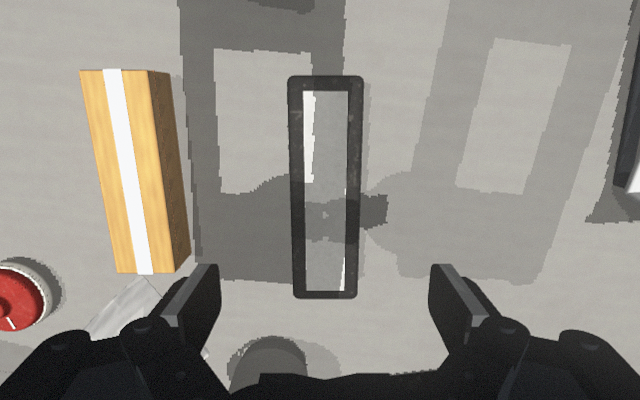

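The wrist view shows the case centred and aligned between the jaws, at columns 288–363 and rows 75–298. I'll descend and grip.

```bash
python3 -m creep '[[-1,[0,-0.001,0.04],[0,0,0]],[-1,[0,0,0.04],[0,0,0]],[-1,[0,0,0.02],[0,0,0]],[-1,[0,0,0.013],[0,0,0]],[1,[0,0,0],[0,0,0]],[1,[0,0,0],[0,0,0]],[1,[0,0,0],[0,0,0]],[1,[0,0,0],[0,0,0]]]' 60 && python3 -m creep '[[1,[0,0,-0.03],[0,0,0]],[1,[0,0,-0.05],[0,0,0]],[1,[0,0,-0.05],[0,0,0]],[1,[0,0,-0.05],[0,0,0]]]'; python3 - <<'E'
from h import *
rk=np.array([.5295,.361,0]);yaw=np.radians(9.4);h=np.array([np.cos(yaw),np.sin(yaw),0])
u=np.array([*(h[:2]*np.cos(.21)),-np.sin(.21)]);n=np.array([*(h[:2]*np.sin(.21)),np.cos(.21)])
c=rk+.1*h+[0,0,.022]
print('corner',c)
t=c-u*.095+n*(.016+.06)
print(t);plan(t,tool(99.4,.21))
im,d=cams.grab_frame('scene');cv2.imwrite('pics/s2.png',im[:,:,::-1])
im,d=cams.grab_frame('wrist');cv2.imwrite('pics/w2.png',im[:,:,::-1])
E
```

```text
time: 3.2
ee_pos: [0.6659, 0.0717, 0.0198]
eef_rot: [0.001, 0.668, 0.744, 0.001]
contact_force: [-1.4, 0.3, 6.1]
opening: 0.0487
time: 3.7
ee_pos: [0.6642, 0.0715, 0.199]
eef_rot: [-0.0, 0.668, 0.744, -0.0]
contact_force: [0.7, 0.4, -3.9]
opening: 0.0481
corner [0.62815722 0.3773326  0.022     ]
[0.55212211 0.36474507 0.11613404]
t 3.7 pos [0.6642 0.0715 0.199 ] open 0.0481 F [ 0.7  0.4 -3.9] turn(tool) [ 0.2092 -0.0061 -0.0567]
 shift in present axes [ 0.3035 -0.08    0.083 ]  after turn [ 0.3076 -0.044   0.0941]
```

View pics/w2.png

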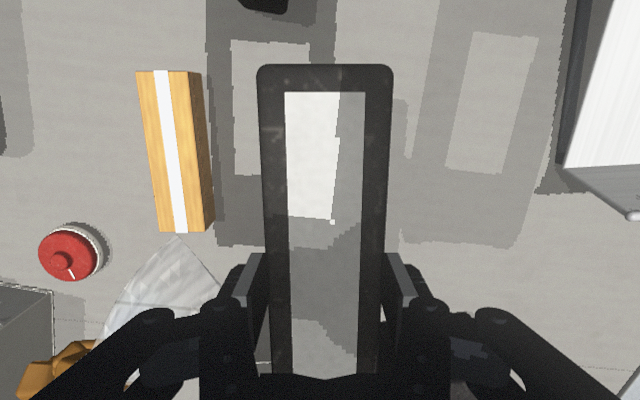

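View pics/s2.png

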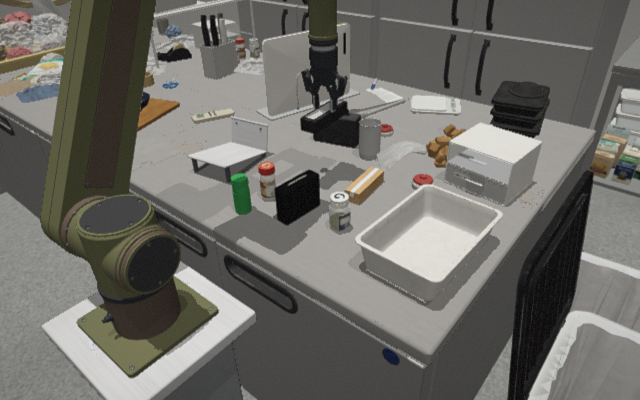

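The case is held square: its end is centred at about column 325 and it is clear of the table. I'll carry it to hover over the rack, tilted to match the slope.

```bash
python3 -m creep '[[1,[0,0,0],[0.105,-0.003,-0.028]],[1,[0,0,0],[0.105,-0.003,-0.028]],[1,[0.044,-0.006,0],[0,0,0]],[1,[0.044,-0.006,0],[0,0,0]],[1,[0.044,-0.006,0],[0,0,0]],[1,[0.044,-0.006,0],[0,0,0]],[1,[0.044,-0.006,0],[0,0,0]],[1,[0.044,-0.007,0],[0,0,0]]]' && python3 -m creep '[[1,[0.044,-0.007,0.03],[0,0,0]],[1,[0,0,0.045],[0,0,0]],[1,[0,0,0.01],[0,0,0]],[1,[0,0,0],[0,0,0]]]'; python3 - <<'E'
from h import *
plan([0.5521,.3647,.1161],tool(99.4,.21))
for n in ['scene','top']:
    im,d=cams.grab_frame(n);cv2.imwrite(f'pics/{n}3.png',im[:,:,::-1]);np.save(f'pics/{n}3.npy',d)
    a=im[90:240,140:340] if n=='scene' else im[110:260,120:320]
    cv2.imwrite(f'pics/{n}3c.png',cv2.resize(a,None,fx=4,fy=4,interpolation=2)[:,:,::-1])
E
```

```text
time: 4.8
ee_pos: [0.5851, 0.3272, 0.2036]
eef_rot: [-0.068, 0.644, 0.758, -0.081]
contact_force: [0.2, 0.1, -3.3]
opening: 0.0481
time: 5.3
ee_pos: [0.5544, 0.3648, 0.1228]
eef_rot: [-0.068, 0.644, 0.758, -0.081]
contact_force: [-0.3, -0.6, -2.8]
opening: 0.0485
t 5.3 pos [0.5544 0.3648 0.1228] open 0.0485 F [-0.3 -0.6 -2.8] turn(tool) [-0.0024  0.0009 -0.0014]
 shift in present axes [ 0.0003 -0.0008  0.007 ]  after turn [ 0.0003 -0.0008  0.007 ]
```

View pics/scene3c.png

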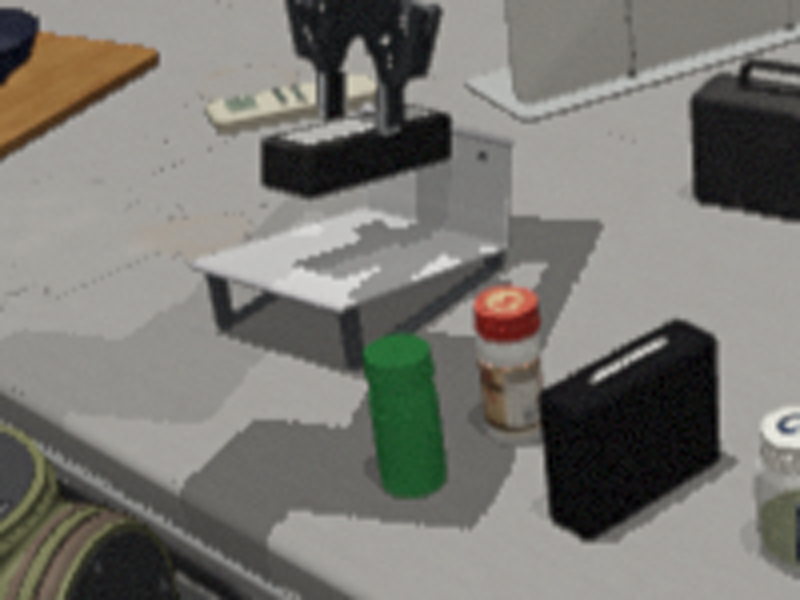

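View pics/top3c.png

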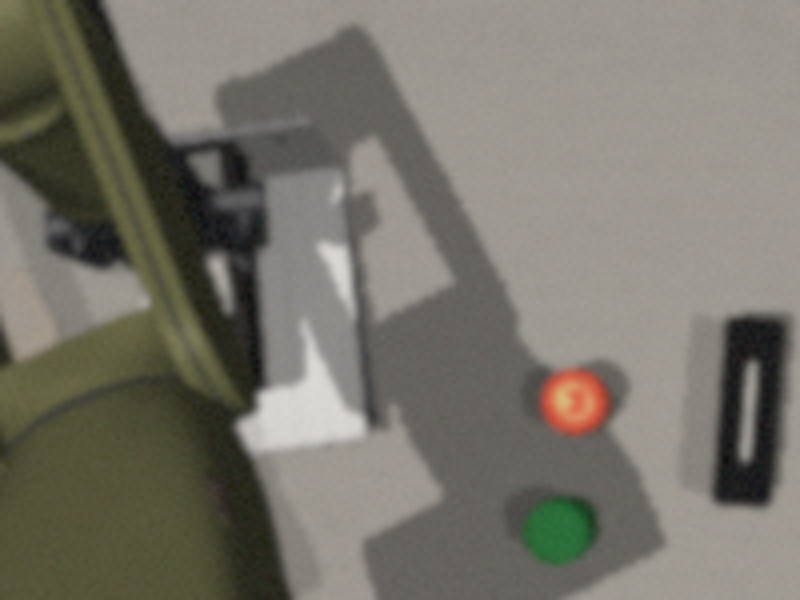

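```bash
python3 -m creep '[[1,[0,0,0.03],[0,0,0]],[1,[0,0,0.02],[0,0,0]],[1,[0,0,0.007],[0,0,0]],[1,[0,0.003,0],[0,0,0]],[1,[0,0.002,0],[0,0,0]],[1,[0,0,0],[0,0,0]]]'; python3 - <<'E'
from h import *
plan([0.5521,.3647,.1161],tool(99.4,.21))
im,d=cams.grab_frame('wrist');cv2.imwrite('pics/w4.png',im[:,:,::-1])
im,d=cams.grab_frame('scene');a=im[90:200,170:290];cv2.imwrite('pics/s4c.png',cv2.resize(a,None,fx=5,fy=5,interpolation=2)[:,:,::-1])
E
```

```text
time: 6.15
ee_pos: [0.5491, 0.3648, 0.0681]
eef_rot: [-0.067, 0.644, 0.758, -0.079]
contact_force: [-0.5, 0.5, -3.2]
opening: 0.0485
t 6.15 pos [0.5491 0.3648 0.0681] open 0.0485 F [-0.5  0.5 -3.2] turn(tool) [ 0.0022 -0.0008 -0.0008]
 shift in present axes [-0.0006 -0.007  -0.0476]  after turn [-0.0006 -0.0071 -0.0476]
```

View pics/s4c.png

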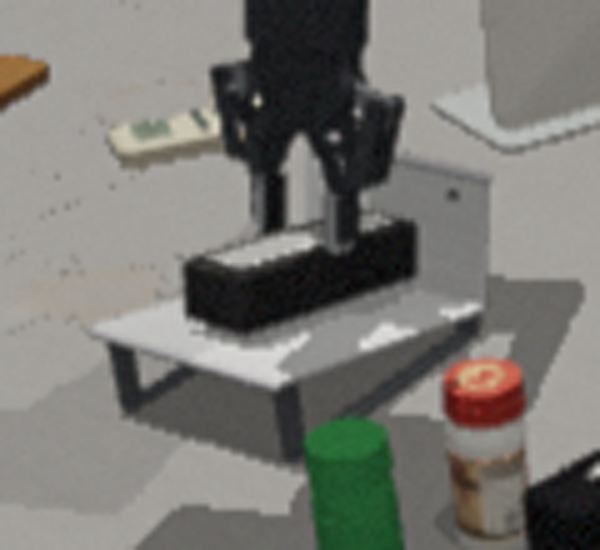

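View pics/w4.png

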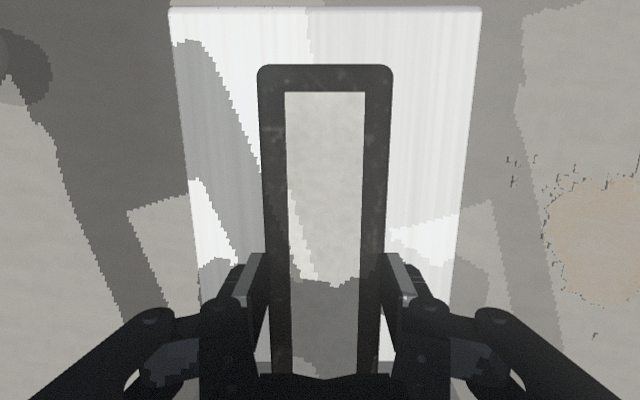

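The case is centred on the deck: case and rack are both centred at column 325, with even margins. I'll creep to the backstop.

```bash
python3 -m creep '[[1,[0,0,0.004],[0,0,0]],[1,[0,0.002,0],[0,0,0]],[1,[0,0.001,0],[0,0,0]],[1,[0,0,0],[0,0,0]]]';  python3 -c "
from h import *
plan([0.5521,.3647,.1161],tool(99.4,.21))"; python3 -m creep '[[1,[0,0.002,0],[0,0,0]],[1,[0,0.001,0],[0,0,0]],[1,[0,0,0],[0,0,0]]]';  python3 -c "
from h import *
plan([0.5521,.3647,.1161],tool(99.4,.21))"
```

```text
time: 6.75
ee_pos: [0.5501, 0.3648, 0.0625]
eef_rot: [-0.068, 0.643, 0.758, -0.08]
contact_force: [-1.0, 1.3, -3.7]
opening: 0.0485
t 6.75 pos [0.5501 0.3648 0.0625] open 0.0485 F [-1.   1.3 -3.7] turn(tool) [ 0.     -0.     -0.0007]
 shift in present axes [-0.0004 -0.0092 -0.0528]  after turn [-0.0004 -0.0092 -0.0528]
time: 7.12
ee_pos: [0.5507, 0.3647, 0.0621]
eef_rot: [-0.069, 0.643, 0.758, -0.082]
contact_force: [-5.4, -1.3, 0.8]
opening: 0.0481
t 7.12 pos [0.5507 0.3647 0.0621] open 0.0481 F [-5.4 -1.3  0.8] turn(tool) [-0.0042  0.0005 -0.0004]
 shift in present axes [-0.0003 -0.0102 -0.053 ]  after turn [-0.0003 -0.0099 -0.053 ]
```

Contact is at 85 mm from the backstop corner, exactly half the case length. Now lower onto the deck.

```bash
python3 -m creep '[[1,[0,0,0.002],[0,0,0]],[1,[0,0,0.001],[0,0,0]],[1,[0,0,0],[0,0,0]]]';  python3 -c "
from h import *
plan([0.5521,.3647,.1161],tool(99.4,.21))"; python3 -m creep '[[1,[0,0,0.001],[0,0,0]],[1,[0,0,0.001],[0,0,0]],[1,[0,0,0],[0,0,0]]]';  python3 -c "
from h import *
plan([0.5521,.3647,.1161],tool(99.4,.21))"
```

```text
time: 7.5
ee_pos: [0.5503, 0.3647, 0.0594]
eef_rot: [-0.069, 0.643, 0.758, -0.081]
contact_force: [-4.6, -1.3, 0.8]
opening: 0.0484
t 7.5 pos [0.5503 0.3647 0.0594] open 0.0484 F [-4.6 -1.3  0.8] turn(tool) [-0.0036  0.0003 -0.0004]
 shift in present axes [-0.0003 -0.0103 -0.0558]  after turn [-0.0003 -0.0101 -0.0558]
time: 7.88
ee_pos: [0.5503, 0.3648, 0.0591]
eef_rot: [-0.068, 0.643, 0.758, -0.081]
contact_force: [-5.4, -1.3, 8.5]
opening: 0.0486
t 7.88 pos [0.5503 0.3648 0.0591] open 0.0486 F [-5.4 -1.3  8.5] turn(tool) [-0.0022  0.0001 -0.0002]
 shift in present axes [-0.0004 -0.0103 -0.056 ]  after turn [-0.0004 -0.0102 -0.0561]
```

On the deck. Release and back off.

```bash
python3 -m creep '[[-0.3,[0,0,0],[0,0,0]],[-1,[0,0,0],[0,0,0]],[-1,[0,0,0],[0,0,0]],[-1,[0,0,-0.03],[0,0,0]],[-1,[0,0,-0.05],[0,0,0]],[-1,[0,0,-0.05],[0,0,0]],[-1,[0,0,-0.02],[0,0,0]]]'; python3 - <<'E'
from h import *
plan([.6677,-.0715,.13],tool(95.9))
im,d=cams.grab_frame('wrist');cv2.imwrite('pics/w5.png',im[:,:,::-1])
im,d=cams.grab_frame('scene');a=im[90:200,170:290];cv2.imwrite('pics/s5c.png',cv2.resize(a,None,fx=5,fy=5,interpolation=2)[:,:,::-1])
E
```

```text
time: 8.75
ee_pos: [0.5851, 0.3711, 0.2076]
eef_rot: [-0.066, 0.644, 0.758, -0.077]
contact_force: [-0.2, 0.4, -0.8]
opening: 0.0853
t 8.75 pos [0.5851 0.3711 0.2076] open 0.0853 F [-0.2  0.4 -0.8] turn(tool) [-0.2033  0.0041  0.0601]
 shift in present axes [-0.4503  0.0249  0.0732]  after turn [-0.4487  0.0367  0.0776]
```

View pics/s5c.png

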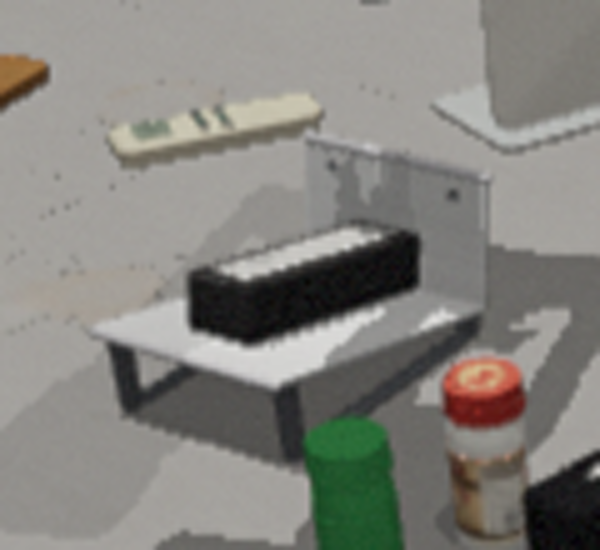

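View pics/w5.png

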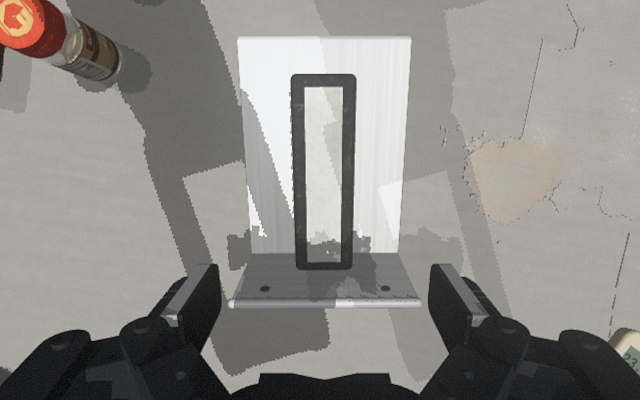

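The case lies centred and parallel on the deck, with its lower end at the backstop (wrist view, columns 291–356, rows 74–270). On to the carton.

```bash
python3 -m creep '[[-1,[0,0,0],[-0.102,0.002,0.03]],[-1,[0,0,0],[-0.102,0.002,0.03]],[-1,[-0.05,0.004,0],[0,0,0]],[-1,[-0.05,0.004,0],[0,0,0]],[-1,[-0.05,0.004,0],[0,0,0]],[-1,[-0.05,0.004,0],[0,0,0]],[-1,[-0.05,0.004,0],[0,0,0]],[-1,[-0.05,0.004,0],[0,0,0]]]' && python3 -m creep '[[-1,[-0.05,0.004,0.02],[0,0,0]],[-1,[-0.05,0.004,0.03],[0,0,0]],[-1,[-0.049,0.004,0.027],[0,0,0]],[-1,[0,0,0],[0,0,0]]]'; python3 - <<'E'
from h import *
plan([.6677,-.0715,.13],tool(95.9))
im,d=cams.grab_frame('wrist');cv2.imwrite('pics/w6.png',im[:,:,::-1])
E
```

```text
time: 9.85
ee_pos: [0.6366, 0.0726, 0.2026]
eef_rot: [-0.002, 0.67, 0.743, -0.004]
contact_force: [0.8, 0.6, -0.2]
opening: 0.0851
time: 10.35
ee_pos: [0.6617, -0.0765, 0.1229]
eef_rot: [-0.004, 0.671, 0.741, -0.006]
contact_force: [-0.1, 1.0, 0.3]
opening: 0.085
t 10.35 pos [ 0.6617 -0.0765  0.1229] open 0.085 F [-0.1  1.   0.3] turn(tool) [-0.0135  0.0017 -0.004 ]
 shift in present axes [ 0.0043  0.0063 -0.0072]  after turn [ 0.0043  0.0065 -0.0071]
```

View pics/w6.png

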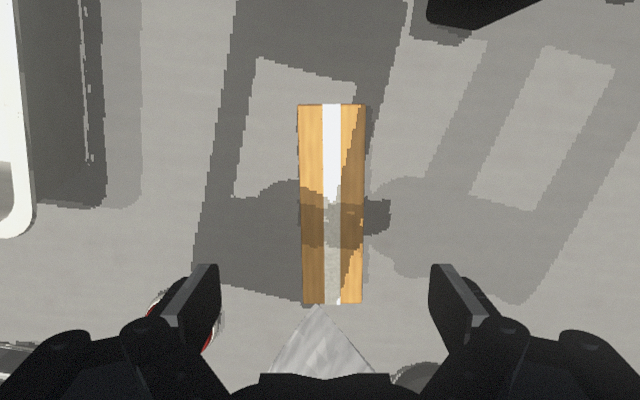

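The carton is centred at column 332 against the jaw centre at 325, which agrees with the 4 mm correction from the top view.

```bash
python3 -m creep '[[-1,[0.004,0.0065,0.0],[-0.0135,0.002,-0.004]],[-1,[0,0,0.04],[0,0,0]],[-1,[0,0,0.035],[0,0,0]],[-1,[0,0,0.019],[0,0,0]],[-1,[0,0,0.01],[0,0,0]],[-1,[0,0,0],[0,0,0]]]' 40; python3 -c "
from h import *
plan([.6677,-.0715,.018],tool(95.9))"
```

```text
time: 11.15
ee_pos: [0.6715, -0.0677, 0.0238]
eef_rot: [0.003, 0.668, 0.744, 0.003]
contact_force: [-0.4, 0.2, -0.0]
opening: 0.0852
t 11.15 pos [ 0.6715 -0.0677  0.0238] open 0.0852 F [-0.4  0.2 -0. ] turn(tool) [0.0079 0.0005 0.0052]
 shift in present axes [-0.0033 -0.0042  0.0058]  after turn [-0.0034 -0.0042  0.0058]
```

```bash
python3 -m creep '[[-1,[0,0,0],[0,0,0]],[-1,[0,0,0],[0,0,0]]]'; python3 -c "
from h import *
plan([.6677,-.0715,.018],tool(95.9))"
```

```text
time: 11.4
ee_pos: [0.6722, -0.0685, 0.025]
eef_rot: [0.004, 0.668, 0.744, 0.003]
contact_force: [1.0, -0.2, 0.2]
opening: 0.0856
t 11.4 pos [ 0.6722 -0.0685  0.025 ] open 0.0856 F [ 1.  -0.2  0.2] turn(tool) [0.0098 0.0012 0.0044]
 shift in present axes [-0.0025 -0.0048  0.0069]  after turn [-0.0025 -0.0047  0.007 ]
```

```bash
python3 -m creep '[[-1,[-0.0025,-0.0045,0.006],[0.009,0.001,0.004]],[-1,[0,0,0],[0,0,0]],[-1,[0,0,0],[0,0,0]],[-1,[0,0,0],[0,0,0]]]'; python3 - <<'E'
from h import *
plan([.6677,-.0715,.018],tool(95.9))
im,d=cams.grab_frame('wrist');cv2.imwrite('pics/w7.png',im[:,:,::-1])
E
```

```text
time: 11.9
ee_pos: [0.6671, -0.0713, 0.0176]
eef_rot: [-0.001, 0.67, 0.743, -0.0]
contact_force: [1.0, 0.1, 0.5]
opening: 0.0853
t 11.9 pos [ 0.6671 -0.0713  0.0176] open 0.0853 F [1.  0.1 0.5] turn(tool) [-0.0013 -0.0004  0.0004]
 shift in present axes [-0.0002  0.0005 -0.0004]  after turn [-0.0002  0.0005 -0.0004]
```

View pics/w7.png

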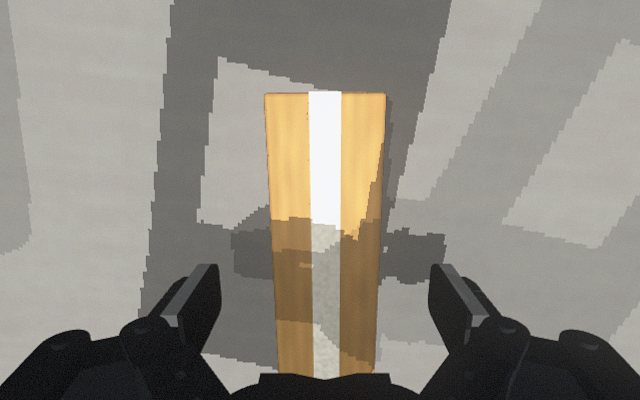

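The carton is now centred between the jaws (tape strip at column 325). Close and lift.

```bash
python3 -m creep '[[1,[0,0,0],[0,0,0]],[1,[0,0,0],[0,0,0]],[1,[0,0,0],[0,0,0]],[1,[0,0,0],[0,0,0]]]' 40;python3 -c "
from h import *
plan([.6677,-.0715,.018],tool(95.9))"; python3 -m creep '[[1,[0,0,-0.03],[0,0,0]],[1,[0,0,-0.06],[0,0,0]],[1,[0,0,-0.06],[0,0,0]],[1,[0,0,-0.05],[0,0,0]],[1,[0,0,0],[0,0,0]],[1,[0,0,0],[0,0,0]],[1,[0,0,0],[0,0,0]]]'; python3 - <<'E'
from h import *
rk=np.array([.5295,.361,0]);yaw=np.radians(9.4);h=np.array([np.cos(yaw),np.sin(yaw),0])
u=np.array([*(h[:2]*np.cos(.21)),-np.sin(.21)]);n=np.array([*(h[:2]*np.sin(.21)),np.cos(.21)])
c=rk+.1*h+[0,0,.022]
t=c-u*.088+n*(.04+.0185+.05)
print(t);plan(t,tool(99.4,.21))
im,d=cams.grab_frame('wrist');cv2.imwrite('pics/w8.png',im[:,:,::-1])
E
```

```text
time: 12.45
ee_pos: [0.6672, -0.0712, 0.0181]
eef_rot: [-0.0, 0.67, 0.743, -0.0]
contact_force: [-0.2, 0.8, 4.3]
opening: 0.0436
t 12.45 pos [ 0.6672 -0.0712  0.0181] open 0.0436 F [-0.2  0.8  4.3] turn(tool) [-0.0009 -0.0004  0.0005]
 shift in present axes [-0.0004  0.0004  0.0001]  after turn [-0.0004  0.0004  0.0001]
time: 13.32
ee_pos: [0.6656, -0.0711, 0.2148]
eef_rot: [-0.003, 0.67, 0.743, -0.002]
contact_force: [0.9, 0.9, -2.9]
opening: 0.0436
[0.56556038 0.36696976 0.14646083]
t 13.32 pos [ 0.6656 -0.0711  0.2148] open 0.0436 F [ 0.9  0.9 -2.9] turn(tool) [ 0.2035 -0.0084 -0.0602]
 shift in present axes [ 0.4459 -0.0539  0.0695]  after turn [ 0.4485 -0.0123  0.0725]
```

View pics/w8.png

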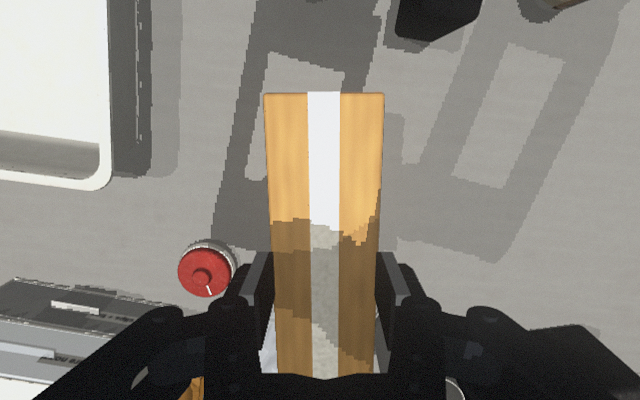

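```bash
python3 -m creep '[[1,[0,0,0],[0.102,-0.004,-0.03]],[1,[0,0,0],[0.102,-0.004,-0.03]],[1,[0.05,-0.0014,0],[0,0,0]],[1,[0.05,-0.0014,0],[0,0,0]],[1,[0.05,-0.0014,0],[0,0,0]],[1,[0.05,-0.0014,0],[0,0,0]],[1,[0.05,-0.0014,0],[0,0,0]],[1,[0.05,-0.0014,0],[0,0,0]]]' && python3 -m creep '[[1,[0.05,-0.0014,0],[0,0,0]],[1,[0.05,-0.0014,0.01],[0,0,0]],[1,[0.0485,-0.001,0.02],[0,0,0]],[1,[0,0,0.03],[0,0,0]],[1,[0,0,0.01],[0,0,0]],[1,[0,0,0],[0,0,0]],[1,[0,0,0],[0,0,0]],[1,[0,0,0],[0,0,0]]]'; python3 - <<'E'
from h import *
plan([0.56556038,0.36696976,0.14646083],tool(99.4,.21))
im,d=cams.grab_frame('wrist');cv2.imwrite('pics/w9.png',im[:,:,::-1])
im,d=cams.grab_frame('scene');a=im[70:200,170:290];cv2.imwrite('pics/s9c.png',cv2.resize(a,None,fx=4.5,fy=4.5,interpolation=2)[:,:,::-1])
E
```

```text
time: 14.38
ee_pos: [0.6095, 0.2247, 0.2171]
eef_rot: [-0.066, 0.643, 0.758, -0.08]
contact_force: [0.9, 0.8, -2.2]
opening: 0.0437
time: 15.38
ee_pos: [0.5696, 0.3666, 0.1524]
eef_rot: [-0.065, 0.644, 0.758, -0.077]
contact_force: [-0.9, 0.6, -1.3]
opening: 0.0434
t 15.38 pos [0.5696 0.3666 0.1524] open 0.0434 F [-0.9  0.6 -1.3] turn(tool) [ 0.007   0.0002 -0.0015]
 shift in present axes [ 0.0011 -0.0026  0.0066]  after turn [ 0.0011 -0.0026  0.0066]
```

View pics/s9c.png

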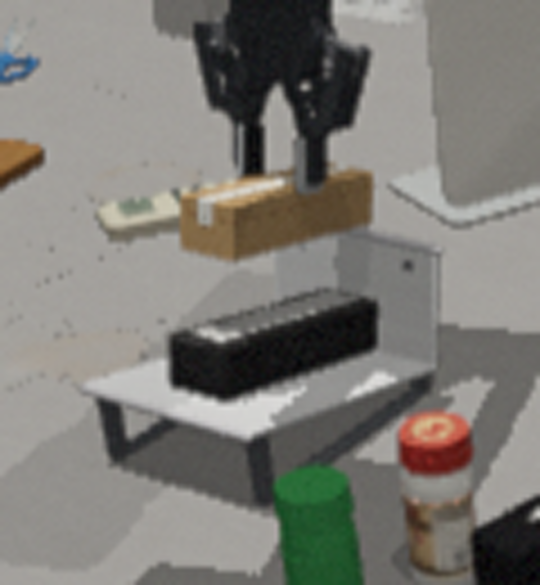

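View pics/w9.png

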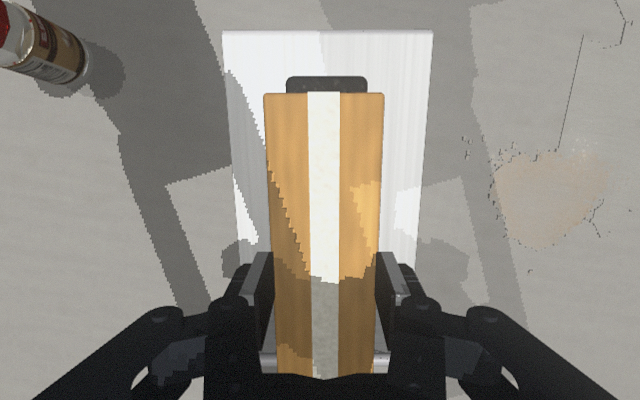

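Carton and case are coaxial (columns 325 and 327), with about 56 mm to go. Lowering, with small corrections.

```bash
python3 -m creep '[[1,[0.001,0,0.02],[0.006,0,-0.001]],[1,[0,0,0.02],[0,0,0]],[1,[0,0,0.01],[0,0,0]],[1,[0,0.002,0],[0,0,0]],[1,[0,0.002,0],[0,0,0]],[1,[0,0,0],[0,0,0]],[1,[0,0,0],[0,0,0]],[1,[0,0,0],[0,0,0]]]'; python3 - <<'E'
from h import *
plan([0.56556038,0.36696976,0.14646083],tool(99.4,.21))
E
```

```text
time: 16.48
ee_pos: [0.5619, 0.3667, 0.1016]
eef_rot: [-0.068, 0.643, 0.759, -0.081]
contact_force: [-0.4, 0.2, -1.6]
opening: 0.0439
t 16.48 pos [0.5619 0.3667 0.1016] open 0.0439 F [-0.4  0.2 -1.6] turn(tool) [-0.001   0.001   0.0005]
 shift in present axes [-0.0004 -0.0058 -0.0446]  after turn [-0.0004 -0.0058 -0.0446]
```

```bash
python3 -m creep '[[1,[0,0.003,0.002],[0,0,0]],[1,[0,0.002,0],[0,0,0]],[1,[0,0,0],[0,0,0]],[1,[0,0,0],[0,0,0]]]'; python3 -c "
from h import *
plan([0.56556038,0.36696976,0.14646083],tool(99.4,.21))"; python3 -m creep '[[1,[0,0.001,0],[0,0,0]],[1,[0,0.001,0],[0,0,0]],[1,[0,0.001,0],[0,0,0]],[1,[0,0,0],[0,0,0]]]'; python3 -c "
from h import *
plan([0.56556038,0.36696976,0.14646083],tool(99.4,.21))"
```

```text
time: 16.98
ee_pos: [0.5662, 0.3674, 0.0982]
eef_rot: [-0.068, 0.643, 0.759, -0.081]
contact_force: [0.1, -0.6, -1.9]
opening: 0.0436
t 16.98 pos [0.5662 0.3674 0.0982] open 0.0436 F [ 0.1 -0.6 -1.9] turn(tool) [-0.0017  0.0013  0.0005]
 shift in present axes [-0.0004 -0.0108 -0.0471]  after turn [-0.0003 -0.0107 -0.0471]
time: 17.48
ee_pos: [0.568, 0.3678, 0.0978]
eef_rot: [-0.069, 0.643, 0.759, -0.082]
contact_force: [-3.1, -0.7, 0.2]
opening: 0.0434
t 17.48 pos [0.568  0.3678 0.0978] open 0.0434 F [-3.1 -0.7  0.2] turn(tool) [-0.0037  0.0013  0.0006]
 shift in present axes [-0.0004 -0.0128 -0.047 ]  after turn [-0.0004 -0.0126 -0.0471]
```

Contact with the backstop is at 75.3 mm, half the carton's length. Now lower.

```bash
python3 -m creep '[[1,[0,0,0.0015],[0,0,0]],[1,[0,0,0.001],[0,0,0]],[1,[0,0,0],[0,0,0]],[1,[0,0,0],[0,0,0]]]'; python3 -c "
from h import *
plan([0.56556038,0.36696976,0.14646083],tool(99.4,.21))"; python3 -m creep '[[1,[0,0,0.001],[0,0,0]],[1,[0,0,0],[0,0,0]],[1,[0,0,0],[0,0,0]]]'; python3 -c "
from h import *
plan([0.56556038,0.36696976,0.14646083],tool(99.4,.21))"
```

```text
time: 17.98
ee_pos: [0.5674, 0.3677, 0.0953]
eef_rot: [-0.068, 0.643, 0.759, -0.082]
contact_force: [-4.6, -0.4, 2.0]
opening: 0.0438
t 17.98 pos [0.5674 0.3677 0.0953] open 0.0438 F [-4.6 -0.4  2. ] turn(tool) [-0.0036  0.0014  0.0007]
 shift in present axes [-0.0005 -0.0127 -0.0496]  after turn [-0.0004 -0.0125 -0.0496]
time: 18.35
ee_pos: [0.5674, 0.3677, 0.0947]
eef_rot: [-0.068, 0.643, 0.759, -0.081]
contact_force: [-5.2, 0.1, 3.1]
opening: 0.0436
t 18.35 pos [0.5674 0.3677 0.0947] open 0.0436 F [-5.2  0.1  3.1] turn(tool) [-0.003   0.0012  0.0006]
 shift in present axes [-0.0005 -0.0129 -0.0502]  after turn [-0.0004 -0.0127 -0.0502]
```

```bash
python3 -m creep '[[1,[0,0,0.0005],[0,0,0]],[-0.3,[0,0,0],[0,0,0]],[-1,[0,0,0],[0,0,0]],[-1,[0,0,0],[0,0,0]],[-1,[0,0,-0.03],[0,0,0]],[-1,[0,0,-0.05],[0,0,0]],[-1,[0,0,-0.05],[0,0,0]],[-1,[0,0,0],[0,0,0]]]'; python3 - <<'E'
from h import *
plan([.468,.0042,.2],tool(86.7))
im,d=cams.grab_frame('wrist');cv2.imwrite('pics/w10.png',im[:,:,::-1])
im,d=cams.grab_frame('scene');a=im[90:200,170:290];cv2.imwrite('pics/s10c.png',cv2.resize(a,None,fx=5,fy=5,interpolation=2)[:,:,::-1])
E
```

```text
time: 19.35
ee_pos: [0.5988, 0.3737, 0.2262]
eef_rot: [-0.065, 0.643, 0.759, -0.076]
contact_force: [0.6, 0.1, 0.3]
opening: 0.0857
t 19.35 pos [0.5988 0.3737 0.2262] open 0.0857 F [0.6 0.1 0.3] turn(tool) [-0.1998  0.0201  0.2214]
 shift in present axes [-0.3432 -0.1807  0.0627]  after turn [-0.3765 -0.1093  0.0262]
```

View pics/s10c.png

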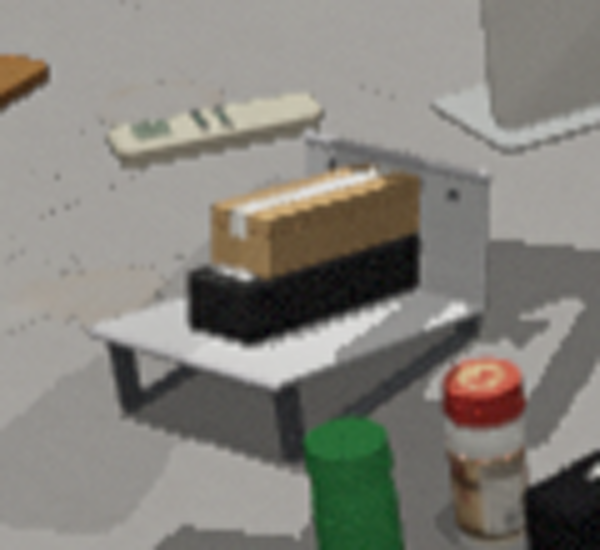

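View pics/w10.png

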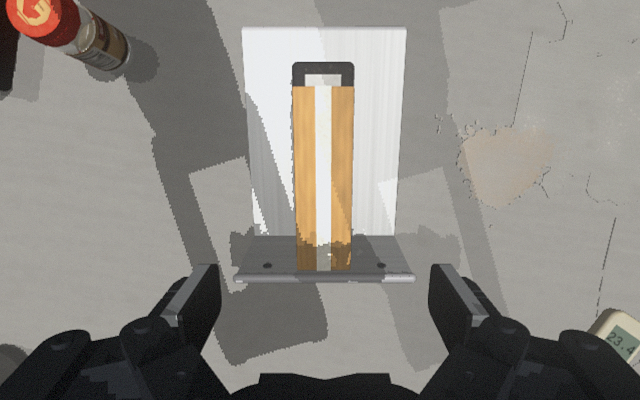

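The probe kit stands well: the carton is flush on the case and both ends are at the backstop (scene crop around (420,180) and (415,290)). Now the pouch.

```bash
python3 -m creep '[[-1,[0,0,0],[-0.1,0.01,0.11]],[-1,[0,0,0],[-0.1,0.01,0.11]],[-1,[-0.047,-0.0137,0],[0,0,0]],[-1,[-0.047,-0.0137,0],[0,0,0]],[-1,[-0.047,-0.0137,0],[0,0,0]],[-1,[-0.047,-0.0137,0],[0,0,0]],[-1,[-0.047,-0.0137,0],[0,0,0]],[-1,[-0.047,-0.0137,0],[0,0,0]]]' && python3 -m creep '[[-1,[-0.047,-0.0137,0.01],[0,0,0]],[-1,[-0.047,-0.0137,0.015],[0,0,0]],[-1,[0,0,0],[0,0,0]],[-1,[0,0,0],[0,0,0]],[-1,[0,0,0],[0,0,0]]]'; python3 - <<'E'
from h import *
plan([.468,.0042,.2],tool(86.7))
im,d=cams.grab_frame('wrist');cv2.imwrite('pics/w11.png',im[:,:,::-1])
E
```

```text
time: 20.45
ee_pos: [0.4951, 0.0938, 0.2213]
eef_rot: [-0.003, 0.726, 0.687, -0.007]
contact_force: [1.1, -2.0, -0.3]
opening: 0.0853
time: 21.08
ee_pos: [0.465, 0.0039, 0.1989]
eef_rot: [-0.002, 0.726, 0.688, -0.005]
contact_force: [-0.2, 1.2, -0.1]
opening: 0.0852
t 21.07 pos [0.465  0.0039 0.1989] open 0.0852 F [-0.2  1.2 -0.1] turn(tool) [-0.0099  0.0052  0.0032]
 shift in present axes [ 0.0005  0.0029 -0.0011]  after turn [ 0.0005  0.0029 -0.0011]
```

View pics/w11.png

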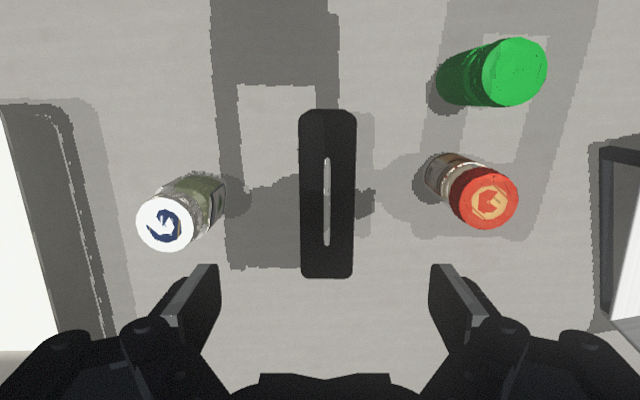

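Pouch centred at column 327 (rows 110–278), aligned with the jaws. It has no handle; a white-capped jar is to its left, and the red and green jars to its right. Descend.

```bash
python3 -m creep '[[-1,[0,0.003,0],[-0.009,0.005,0.003]],[-1,[0,0,0.04],[0,0,0]],[-1,[0,0,0.04],[0,0,0]],[-1,[0,0,0.03],[0,0,0]],[-1,[0,0,0.02],[0,0,0]],[-1,[0,0,0],[0,0,0]],[-1,[0,0,0],[0,0,0]],[-1,[0,0,0],[0,0,0]]]' 45; python3 -c "
from h import *
plan([.468,.0042,.07],tool(86.7))"; python3 -m creep '[[1,[0,0,0],[0,0,0]],[1,[0,0,0],[0,0,0]],[1,[0,0,0],[0,0,0]],[1,[0,0,0],[0,0,0]],[1,[0,0,0],[0,0,0]]]'; python3 -c "
from h import *
plan([.468,.0042,.07],tool(86.7))"
```

```text
time: 22.12
ee_pos: [0.4685, 0.0027, 0.0701]
eef_rot: [0.001, 0.727, 0.686, 0.0]
contact_force: [0.8, -0.8, 0.3]
opening: 0.0854
t 22.12 pos [0.4685 0.0027 0.0701] open 0.0854 F [ 0.8 -0.8  0.3] turn(tool) [ 0.0016  0.0006 -0.0009]
 shift in present axes [ 0.0014 -0.0006  0.0001]  after turn [ 0.0014 -0.0006  0.0001]
time: 22.75
ee_pos: [0.4677, 0.0029, 0.0695]
eef_rot: [0.0, 0.728, 0.686, -0.0]
contact_force: [-1.6, 1.8, 5.9]
opening: 0.0409
t 22.75 pos [0.4677 0.0029 0.0695] open 0.0409 F [-1.6  1.8  5.9] turn(tool) [-0.0002  0.0002 -0.0013]
 shift in present axes [ 0.0014  0.0003 -0.0005]  after turn [ 0.0014  0.0003 -0.0005]
```

```bash
python3 -m creep '[[1,[0,0,-0.03],[0,0,0]],[1,[0,0,-0.05],[0,0,0]],[1,[0,0,-0.05],[0,0,0]],[1,[0,0,-0.04],[0,0,0]],[1,[0,0,0],[0,0,0]],[1,[0,0,0],[0,0,0]]]'; python3 - <<'E'
from h import *
plan([.577,-.3518,.24],tool(87.9))
im,d=cams.grab_frame('wrist');cv2.imwrite('pics/w12.png',im[:,:,::-1])
im,d=cams.grab_frame('scene');a=im[60:260,230:500];cv2.imwrite('pics/s12c.png',cv2.resize(a,None,fx=2.9,fy=2.9,interpolation=2)[:,:,::-1])
E
```

```text
time: 23.5
ee_pos: [0.4663, 0.0028, 0.2377]
eef_rot: [-0.001, 0.728, 0.686, -0.001]
contact_force: [-0.3, -0.1, -2.6]
opening: 0.0411
t 23.5 pos [0.4663 0.0028 0.2377] open 0.0411 F [-0.3 -0.1 -2.6] turn(tool) [-0.0035  0.0005 -0.0221]
 shift in present axes [-0.3475  0.1313 -0.0026]  after turn [-0.3503  0.1236 -0.0023]
```

View pics/s12c.png

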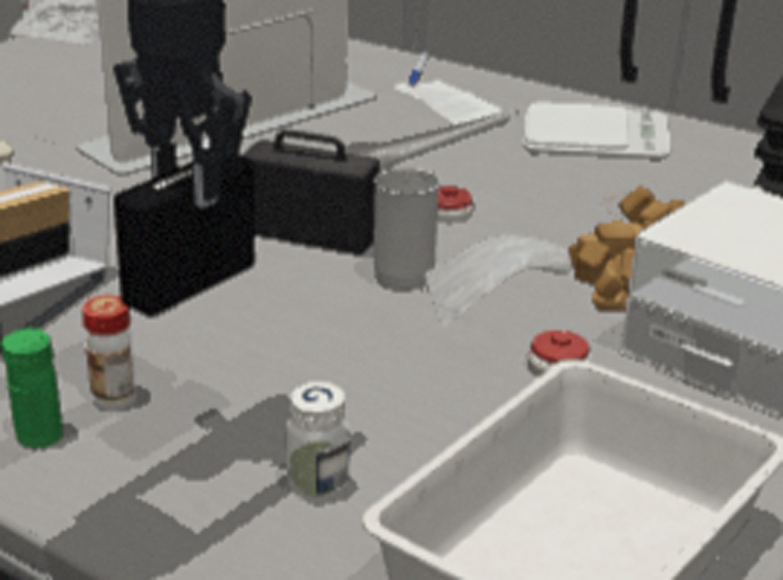

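The pouch is held upright and clear of everything. Carry it over the bin.

```bash
python3 -m creep '[[1,[-0.0438,0.0155,0],[0,0,-0.022]],[1,[-0.0438,0.0155,0],[0,0,0]],[1,[-0.0438,0.0155,0],[0,0,0]],[1,[-0.0438,0.0155,0],[0,0,0]],[1,[-0.0438,0.0155,0],[0,0,0]],[1,[-0.0438,0.0155,0],[0,0,0]],[1,[-0.0438,0.0155,0],[0,0,0]],[1,[-0.0438,0.0155,0],[0,0,0]]]'; python3 -m creep '[[1,[0,0,0],[0,0,0]],[1,[0,0,0],[0,0,0]],[1,[0,0,0],[0,0,0]]]'; python3 - <<'E'
from h import *
plan([.577,-.3518,.24],tool(87.9))
im,d=cams.grab_frame('wrist');cv2.imwrite('pics/w13.png',im[:,:,::-1])
E
```

```text
time: 24.6
ee_pos: [0.5771, -0.3531, 0.2362]
eef_rot: [-0.002, 0.72, 0.694, -0.001]
contact_force: [1.3, -0.3, -2.3]
opening: 0.0409
time: 24.98
ee_pos: [0.5771, -0.3508, 0.2381]
eef_rot: [-0.001, 0.72, 0.694, -0.001]
contact_force: [-0.3, 0.3, -2.0]
opening: 0.0409
t 24.98 pos [ 0.5771 -0.3508  0.2381] open 0.0409 F [-0.3  0.3 -2. ] turn(tool) [-0.0028 -0.001   0.0009]
 shift in present axes [-0.001  -0.     -0.0019]  after turn [-0.001  -0.     -0.0019]
```

View pics/w13.png

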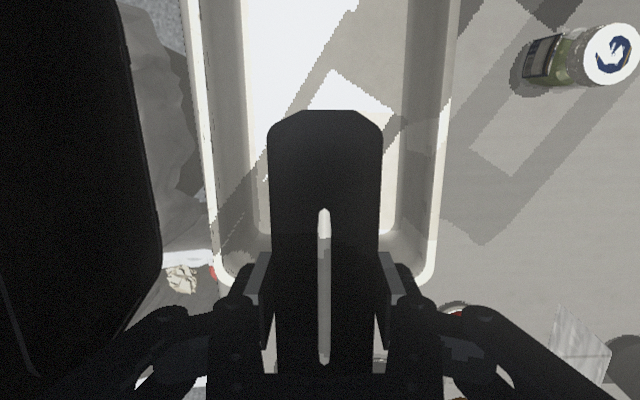

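The pouch is centred over the floor, parallel to the bin walls and clear of the far wall. Lower it.

```bash
python3 -m creep '[[1,[-0.001,0,0.045],[0,0,0]],[1,[0,0,0.045],[0,0,0]],[1,[0,0,0.04],[0,0,0]],[1,[0,0,0.02],[0,0,0]],[1,[0,0,0.006],[0,0,0]],[1,[0,0,0],[0,0,0]],[1,[0,0,0],[0,0,0]],[1,[0,0,0],[0,0,0]]]'; python3 -c "
from h import *
plan([.577,-.3518,.0775],tool(87.9))"; python3 -m creep '[[1,[0,0,0.001],[0,0,0]],[1,[0,0,0.001],[0,0,0]],[1,[0,0,0],[0,0,0]],[1,[0,0,0],[0,0,0]]]';python3 -c "
from h import *
plan([.577,-.3518,.0775],tool(87.9))"
```

```text
time: 26.02
ee_pos: [0.5783, -0.3538, 0.0845]
eef_rot: [0.001, 0.72, 0.694, -0.0]
contact_force: [0.2, -0.2, -1.9]
opening: 0.0414
t 26.02 pos [ 0.5783 -0.3538  0.0845] open 0.0414 F [ 0.2 -0.2 -1.9] turn(tool) [ 0.0012  0.002  -0.    ]
 shift in present axes [ 0.002  -0.0013  0.007 ]  after turn [ 0.002  -0.0013  0.007 ]
time: 26.52
ee_pos: [0.5774, -0.3533, 0.081]
eef_rot: [-0.0, 0.72, 0.694, -0.001]
contact_force: [0.4, 0.1, -1.7]
opening: 0.0412
t 26.52 pos [ 0.5774 -0.3533  0.081 ] open 0.0412 F [ 0.4  0.1 -1.7] turn(tool) [-0.0011  0.0005 -0.0001]
 shift in present axes [ 0.0015 -0.0005  0.0035]  after turn [ 0.0015 -0.0005  0.0035]
```

```bash
python3 -m creep '[[1,[0.001,0,0.001],[0,0,0]],[1,[0,0,0.001],[0,0,0]],[1,[0,0,0.001],[0,0,0]],[1,[0,0,0],[0,0,0]],[1,[0,0,0],[0,0,0]]]'; python3 -c "
from h import *
plan([.577,-.3518,.0775],tool(87.9))"; python3 -m creep '[[1,[0,0,0.001],[0,0,0]],[1,[0,0,0.0],[0,0,0]],[1,[0,0,0],[0,0,0]]]';python3 -c "
from h import *
plan([.577,-.3518,.0775],tool(87.9))"
```

```text
time: 27.15
ee_pos: [0.5775, -0.3523, 0.0781]
eef_rot: [-0.0, 0.72, 0.694, -0.001]
contact_force: [-0.8, -0.7, -1.9]
opening: 0.0417
t 27.15 pos [ 0.5775 -0.3523  0.0781] open 0.0417 F [-0.8 -0.7 -1.9] turn(tool) [-0.0009  0.0007  0.    ]
 shift in present axes [ 0.0005 -0.0006  0.0006]  after turn [ 0.0005 -0.0006  0.0006]
time: 27.52
ee_pos: [0.5775, -0.3523, 0.0771]
eef_rot: [-0.0, 0.72, 0.694, -0.001]
contact_force: [0.4, 0.2, -2.2]
opening: 0.0412
t 27.52 pos [ 0.5775 -0.3523  0.0771] open 0.0412 F [ 0.4  0.2 -2.2] turn(tool) [-0.001   0.0006 -0.    ]
 shift in present axes [ 0.0005 -0.0005 -0.0004]  after turn [ 0.0005 -0.0005 -0.0004]
```

```bash
python3 -m creep '[[1,[0,0,0.001],[0,0,0]],[1,[0,0,0.001],[0,0,0]],[1,[0,0,0],[0,0,0]],[1,[0,0,0],[0,0,0]]]';python3 -c "
from h import *
plan([.577,-.3518,.0775],tool(87.9))"
```

```text
time: 28.02
ee_pos: [0.5772, -0.3524, 0.0761]
eef_rot: [-0.0, 0.72, 0.694, -0.001]
contact_force: [-4.0, 1.4, 5.5]
opening: 0.0409
t 28.02 pos [ 0.5772 -0.3524  0.0761] open 0.0409 F [-4.   1.4  5.5] turn(tool) [-0.001   0.0009  0.    ]
 shift in present axes [ 0.0006 -0.0002 -0.0014]  after turn [ 0.0006 -0.0002 -0.0014]
```

Contact with the floor. Release, rise, and head for the red-capped jar.

```bash
python3 -m creep '[[-0.3,[0,0,0],[0,0,0]],[-1,[0,0,0],[0,0,0]],[-1,[0,0,0],[0,0,0]],[-1,[0,0,-0.03],[0,0,0]],[-1,[0,0,-0.05],[0,0,0]],[-1,[0,0,-0.05],[0,0,0]],[-1,[0,0,0],[0,0,0]],[-1,[0,0,0],[0,0,0]]]'; python3 - <<'E'
from h import *
im,d=cams.grab_frame('top');m=cams.camera_model('top');P=cloud(d,m)
np.save('pics/top14.npy',d)
hsv=cv2.cvtColor(im,cv2.COLOR_RGB2HSV)
# red cap by colour, ray on z=.106
k=np.zeros((400,640),np.uint8);k[195:224,250:280]=((hsv[...,1]>110)&((hsv[...,0]<15)|(hsv[...,0]>170)))[195:224,250:280]
c=max(cv2.findContours(k,0,2)[0],key=cv2.contourArea);(u,v),r=cv2.minEnclosingCircle(c);print('red px',u,v,r,ray(m,[u,v],.103))
plan([.4731,.1217,.2],tool(87))
im,d=cams.grab_frame('wrist');cv2.imwrite('pics/w14.png',im[:,:,::-1])
im,d=cams.grab_frame('scene');a=im[60:300,280:520];cv2.imwrite('pics/s14c.png',cv2.resize(a,None,fx=2.5,fy=2.5,interpolation=2)[:,:,::-1])
E
```

```text
time: 29.02
ee_pos: [0.5774, -0.352, 0.2048]
eef_rot: [-0.0, 0.72, 0.694, -0.001]
contact_force: [0.2, 0.3, 0.2]
opening: 0.0854
red px 263.7418212890625 209.87254333496094 8.349774360656738 [[0.47350171 0.1221681  0.103     ]]
t 29.07 pos [ 0.5768 -0.3516  0.2037] open 0.0857 F [-0.1  1.   1. ] turn(tool) [-0.003  -0.0007  0.0157]
 shift in present axes [ 0.4692 -0.121   0.0044]  after turn [ 0.4673 -0.1284  0.0037]
```

View pics/s14c.png

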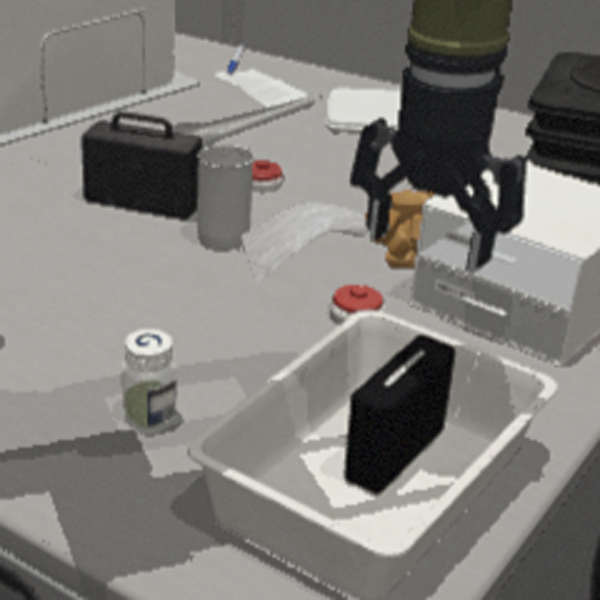

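View pics/w14.png

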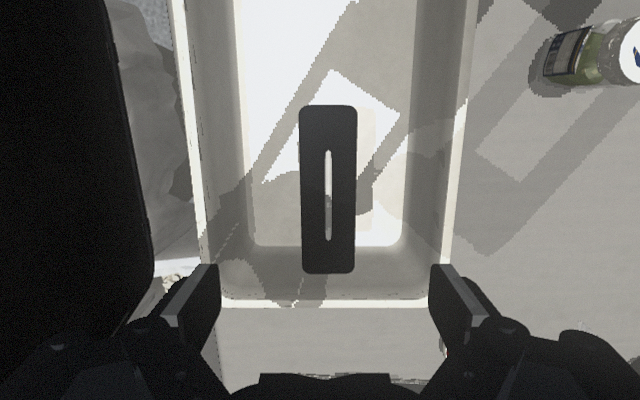

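The pouch stands upright on the bin floor, clear of the walls. Moving to the red-capped jar (top-view pixel (264,210)), not the green one at (260,242).

```bash
python3 -m creep '[[-1,[0.0467,-0.0128,0],[0,0,0.015]],[-1,[0.0467,-0.0128,0],[0,0,0]],[-1,[0.0467,-0.0128,0],[0,0,0]],[-1,[0.0467,-0.0128,0],[0,0,0]],[-1,[0.0467,-0.0128,0],[0,0,0]],[-1,[0.0467,-0.0128,0],[0,0,0]],[-1,[0.0467,-0.0128,0],[0,0,0]],[-1,[0.0467,-0.0128,0],[0,0,0]]]'; python3 -m creep '[[-1,[0.0467,-0.0128,0],[0,0,0]],[-1,[0.0467,-0.0128,0],[0,0,0]],[-1,[0,0,0],[0,0,0]],[-1,[0,0,0],[0,0,0]],[-1,[0,0,0],[0,0,0]]]'; python3 - <<'E'
from h import *
plan([.4732,.1219,.2],tool(87))
im,d=cams.grab_frame('wrist');cv2.imwrite('pics/w15.png',im[:,:,::-1])
E
```

```text
time: 30.18
ee_pos: [0.4927, 0.0275, 0.2037]
eef_rot: [-0.001, 0.725, 0.688, -0.001]
contact_force: [0.7, 0.5, 0.0]
opening: 0.0852
time: 30.8
ee_pos: [0.4734, 0.1194, 0.2045]
eef_rot: [-0.0, 0.726, 0.688, -0.001]
contact_force: [0.3, -0.8, -0.3]
opening: 0.0853
t 30.8 pos [0.4734 0.1194 0.2045] open 0.0853 F [ 0.3 -0.8 -0.3] turn(tool) [-0.0017  0.0012 -0.0007]
 shift in present axes [ 0.0025 -0.0003  0.0045]  after turn [ 0.0024 -0.0003  0.0045]
```

View pics/w15.png

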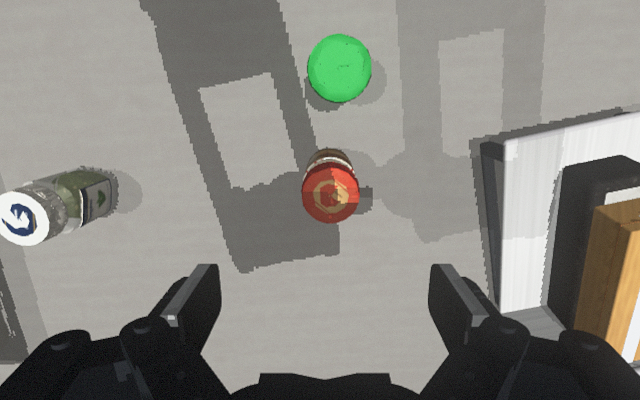

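```bash
python3 -m creep '[[-1,[0.0025,0,0.02],[0,0,0]],[-1,[0,0,0.04],[0,0,0]],[-1,[0,0,0.04],[0,0,0]],[-1,[0,0,0.022],[0,0,0]],[-1,[0,0,0],[0,0,0]],[-1,[0,0,0],[0,0,0]],[-1,[0,0,0],[0,0,0]]]' 40; python3 -c "
from h import *
plan([.4732,.1219,.082],tool(87))"; python3 -m creep '[[1,[0,0,0],[0,0,0]],[1,[0,0,0],[0,0,0]],[1,[0,0,0],[0,0,0]],[1,[0,0,0],[0,0,0]],[1,[0,0,0],[0,0,0]]]'; python3 -c "
from h import *
plan([.4732,.1219,.082],tool(87))"
```

```text
time: 31.72
ee_pos: [0.4745, 0.1229, 0.0842]
eef_rot: [0.001, 0.725, 0.688, 0.001]
contact_force: [-0.0, 0.1, 0.2]
opening: 0.0853
t 31.73 pos [0.4745 0.1229 0.0842] open 0.0853 F [-0.   0.1  0.2] turn(tool) [0.0017 0.     0.0002]
 shift in present axes [-0.0011 -0.0012  0.0022]  after turn [-0.0011 -0.0012  0.0022]
time: 32.35
ee_pos: [0.4739, 0.1232, 0.0837]
eef_rot: [0.0, 0.725, 0.689, 0.0]
contact_force: [-1.0, -0.8, 4.4]
opening: 0.042
t 32.35 pos [0.4739 0.1232 0.0837] open 0.042 F [-1.  -0.8  4.4] turn(tool) [0.0007 0.0003 0.0009]
 shift in present axes [-0.0013 -0.0006  0.0017]  after turn [-0.0013 -0.0006  0.0017]
```

Gripped at 42 mm. Lift and look.

```bash
python3 -m creep '[[1,[0,0,-0.03],[0,0,0]],[1,[0,0,-0.05],[0,0,0]],[1,[0,0,-0.05],[0,0,0]],[1,[0,0,-0.035],[0,0,0]],[1,[0,0,0],[0,0,0]],[1,[0,0,0],[0,0,0]]]'; python3 - <<'E'
from h import *
plan([.457,-.3474,.25],tool(87.9))
im,d=cams.grab_frame('scene');a=im[60:260,150:420];cv2.imwrite('pics/s16c.png',cv2.resize(a,None,fx=2.9,fy=2.9,interpolation=2)[:,:,::-1])
E
```

```text
time: 33.1
ee_pos: [0.4724, 0.123, 0.2469]
eef_rot: [-0.001, 0.725, 0.689, -0.001]
contact_force: [-1.0, 0.0, -1.3]
opening: 0.042
t 33.1 pos [0.4724 0.123  0.2469] open 0.042 F [-1.   0.  -1.3] turn(tool) [-0.0028  0.001  -0.0149]
 shift in present axes [-0.4706  0.0089 -0.0026]  after turn [-0.4706  0.0018 -0.0031]
```

View pics/s16c.png

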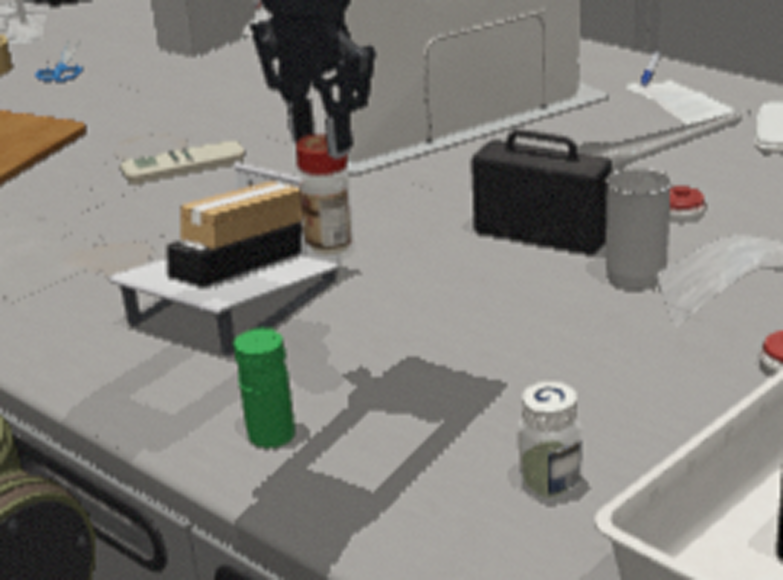

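The jar is held upright by its cap; its bottom is at z ≈ 0.16, which clears the white jar and the bin rim.

```bash
python3 -m creep '[[1,[-0.047,0.0002,0],[0,0,-0.015]],[1,[-0.047,0.0002,0],[0,0,0]],[1,[-0.047,0.0002,0],[0,0,0]],[1,[-0.047,0.0002,0],[0,0,0]],[1,[-0.047,0.0002,0],[0,0,0]],[1,[-0.047,0.0002,0],[0,0,0]],[1,[-0.047,0.0002,0],[0,0,0]],[1,[-0.047,0.0002,0],[0,0,0]]]'; python3 -m creep '[[1,[-0.047,0,0],[0,0,0]],[1,[-0.047,0,0],[0,0,0]],[1,[0,0,0],[0,0,0]],[1,[0,0,0],[0,0,0]],[1,[0,0,0],[0,0,0]]]'; python3 - <<'E'
from h import *
plan([.457,-.3474,.25],tool(87.9))
im,d=cams.grab_frame('wrist');cv2.imwrite('pics/w17.png',im[:,:,::-1])
im,d=cams.grab_frame('scene');a=im[60:300,280:520];cv2.imwrite('pics/s17c.png',cv2.resize(a,None,fx=2.5,fy=2.5,interpolation=2)[:,:,::-1])
E
```

```text
time: 34.15
ee_pos: [0.4592, -0.2535, 0.2459]
eef_rot: [-0.002, 0.72, 0.694, -0.001]
contact_force: [1.7, 0.5, -0.9]
opening: 0.0415
time: 34.78
ee_pos: [0.4567, -0.345, 0.2474]
eef_rot: [-0.001, 0.72, 0.694, -0.0]
contact_force: [-0.5, -0.7, -0.5]
opening: 0.0417
t 34.77 pos [ 0.4567 -0.345   0.2474] open 0.0417 F [-0.5 -0.7 -0.5] turn(tool) [-0.0024 -0.0011  0.001 ]
 shift in present axes [-0.0023  0.0004 -0.0027]  after turn [-0.0023  0.0004 -0.0026]
```

View pics/s17c.png

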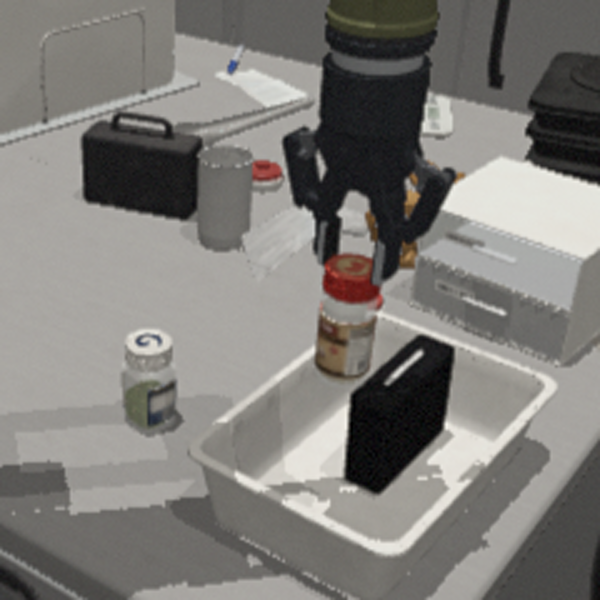

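View pics/w17.png

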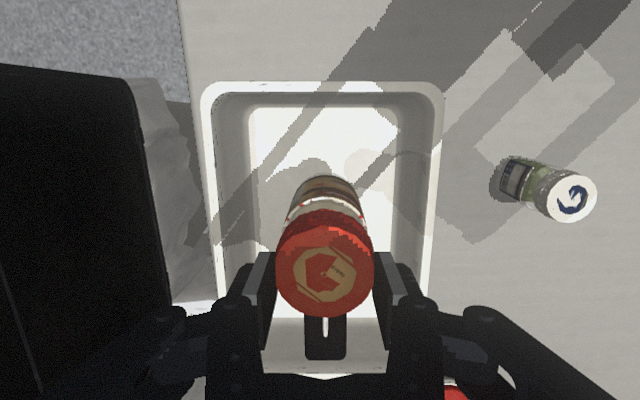

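The jar is over the free end of the floor, clear of the pouch and the walls. Lower it.

```bash
python3 -m creep '[[1,[-0.002,0,0.045],[0,0,0]],[1,[0,0,0.045],[0,0,0]],[1,[0,0,0.04],[0,0,0]],[1,[0,0,0.018],[0,0,0]],[1,[0,0,0.004],[0,0,0]],[1,[0,0,0],[0,0,0]],[1,[0,0,0],[0,0,0]],[1,[0,0,0],[0,0,0]]]'; python3 -c "
from h import *
plan([.457,-.3474,.091],tool(87.9))"; python3 -m creep '[[1,[0,0,0.001],[0,0,0]],[1,[0,0,0.001],[0,0,0]],[1,[0,0,0.001],[0,0,0]],[1,[0,0,0],[0,0,0]],[1,[0,0,0],[0,0,0]]]'; python3 -c "
from h import *
plan([.457,-.3474,.091],tool(87.9))"
```

```text
time: 35.88
ee_pos: [0.4574, -0.3491, 0.0973]
eef_rot: [0.001, 0.72, 0.694, -0.0]
contact_force: [0.5, -0.8, -1.4]
opening: 0.0421
t 35.88 pos [ 0.4574 -0.3491  0.0973] open 0.0421 F [ 0.5 -0.8 -1.4] turn(tool) [0.0007 0.0019 0.0001]
 shift in present axes [ 0.0017 -0.0005  0.0063]  after turn [ 0.0017 -0.0005  0.0063]
time: 36.5
ee_pos: [0.4568, -0.3487, 0.0931]
eef_rot: [-0.0, 0.72, 0.694, -0.001]
contact_force: [0.0, 0.3, -0.8]
opening: 0.0418
t 36.5 pos [ 0.4568 -0.3487  0.0931] open 0.0418 F [ 0.   0.3 -0.8] turn(tool) [-0.0011  0.0005 -0.0001]
 shift in present axes [0.0013 0.0001 0.0021]  after turn [0.0013 0.0001 0.0021]
```

```bash
python3 -m creep '[[1,[0,0,0.001],[0,0,0]],[1,[0,0,0.001],[0,0,0]],[1,[0,0,0],[0,0,0]],[1,[0,0,0],[0,0,0]]]'; python3 -m creep '[[1,[0,0,0.001],[0,0,0]],[1,[0,0,0],[0,0,0]],[1,[0,0,0],[0,0,0]]]'
```

```text
time: 37.0
ee_pos: [0.4568, -0.3487, 0.0912]
eef_rot: [-0.0, 0.72, 0.694, -0.001]
contact_force: [0.3, -0.3, -1.1]
opening: 0.0421
time: 37.38
ee_pos: [0.4569, -0.3488, 0.0903]
eef_rot: [-0.0, 0.72, 0.694, -0.001]
contact_force: [-0.3, 0.2, 0.7]
opening: 0.0417
```

```bash
python3 -m creep '[[1,[0,0,0.0005],[0,0,0]],[1,[0,0,0],[0,0,0]],[1,[0,0,0],[0,0,0]]]'; python3 -m creep '[[-0.3,[0,0,0],[0,0,0]],[-1,[0,0,0],[0,0,0]],[-1,[0,0,0],[0,0,0]],[-1,[0,0,-0.03],[0,0,0]],[-1,[0,0,-0.05],[0,0,0]],[-1,[0,0,-0.05],[0,0,0]],[-1,[0,0,-0.03],[0,0,0]],[-1,[0.05,0,0],[0,0,0]]]';python3 -m creep '[[-1,[0.05,0,0],[0,0,0]],[-1,[0.05,0,0],[0,0,0]],[-1,[0.05,0,0],[0,0,0]],[-1,[0.05,0,0],[0,0,0]],[-1,[0,0,0],[0,0,0]],[-1,[0,0,0],[0,0,0]],[-1,[0,0,0],[0,0,0]]]'; python3 - <<'E'
from h import *
im,d=cams.grab_frame('top');m=cams.camera_model('top');P=cloud(d,m)
cv2.imwrite('pics/top18.png',im[:,:,::-1])
im2,d2=cams.grab_frame('scene');cv2.imwrite('pics/scene18.png',im2[:,:,::-1])
for n,(u0,v0,u1,v1),zl,zh in [('pouch',(395,130,475,250),.1,.13),('jars bin',(395,190,475,250),.1,.13),('white',(338,195,372,225),.085,.12),('green',(248,230,274,255),.06,.15)]:
    Q=P[v0:v1,u0:u1].reshape(-1,3);Q=Q[(Q[:,2]>zl)&(Q[:,2]<zh)]
    if len(Q)>5: print(n,len(Q),*fit(Q),np.round(np.percentile(Q[:,2],[2,50,98]),3))
# rack frame
yaw=np.radians(9.4);h=np.array([np.cos(yaw),np.sin(yaw),0]);l=np.array([-h[1],h[0],0]);rk=np.array([.5295,.361,0])
u=h*np.cos(.21)-np.array([0,0,np.sin(.21)]);n=h*np.sin(.21)+np.array([0,0,np.cos(.21)]);c=rk+.1*h+[0,0,.022]
Q=P[120:240,135:225].reshape(-1,3)-c;A=np.stack([Q@u,Q@l,Q@n],1)
for nm,lo,hi in [('deck',-.004,.004),('case top',.036,.044),('carton top',.073,.083)]:
    B=A[(A[:,2]>lo)&(A[:,2]<hi)&(A[:,0]<-.004)&(A[:,0]>-.21)&(abs(A[:,1])<.08)];
    print(nm,len(B),'u',np.percentile(B[:,0],[1,99]).round(4),'l',np.percentile(B[:,1],[1,99]).round(4),'n',np.median(B[:,2]).round(4), fit(B)[2])
E
```

```text
time: 37.75
ee_pos: [0.4572, -0.3488, 0.0901]
eef_rot: [0.0, 0.72, 0.694, -0.0]
contact_force: [0.9, 1.1, 4.2]
opening: 0.0418
time: 38.75
ee_pos: [0.4611, -0.3023, 0.2528]
eef_rot: [0.004, 0.721, 0.693, -0.0]
contact_force: [-0.4, 1.3, 0.6]
opening: 0.0857
time: 39.62
ee_pos: [0.4663, -0.1, 0.2495]
eef_rot: [0.0, 0.72, 0.693, -0.001]
contact_force: [0.4, 0.1, -0.3]
opening: 0.0856
pouch 941 [ 0.5376 -0.3478] [ 43.6 205.7] 87.8 [0.102 0.11  0.116]
jars bin 370 [ 0.4859 -0.3455] [ 42.4 102.2] 88.0 [0.101 0.11  0.116]
green 237 [0.3841 0.1331] [44.5 43.5] 8.6 [0.065 0.106 0.11 ]
deck 1913 u [-0.2009 -0.0061] l [-0.0747  0.0736] n -0.0002 0.0
case top 214 u [-0.1696 -0.0104] l [-0.0275  0.0236] n 0.0397 86.7
carton top 863 u [-0.149  -0.0059] l [-0.0241  0.0218] n 0.0779 0.0
```

View pics/top18.png

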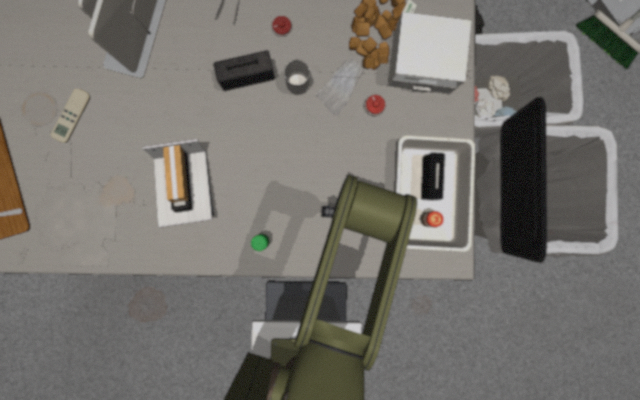

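View pics/scene18.png

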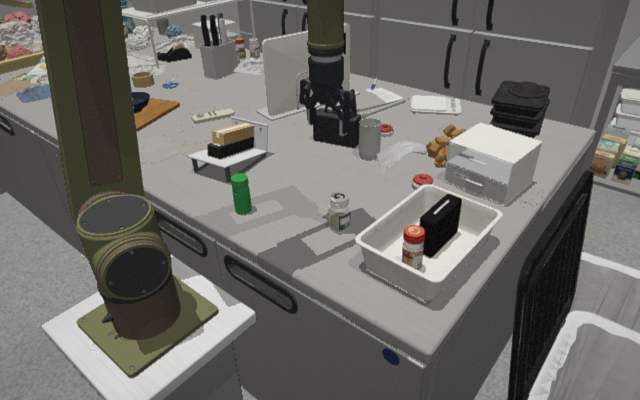

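All the end states check out. The carton's and case's upper ends are 149 and 170 mm from the backstop, matching their lengths, and both are within 2 mm of the middle. The pouch and jar stand upright in the bin, the white jar is at the same scene pixel (340,212), and the arm is clear.

```bash
python3 -c "
from bench import finish_job
print(finish_job())"
```

```text
the job is handed in; nothing more can be done
None
```

Both kits are made up and handed in, with about 40 s of the 109 s used.

- **Probe kit:** I placed the blade case first, then the carton on top, each moved gently to the backstop and lowered tilted to match the slope. Contact came at 85 mm and 75 mm from the backstop, which is half of each length. In the last depth check their upper ends were 170 mm and 149 mm from the backstop. Their tops were 39.7 mm and 77.9 mm above the deck, and both lay within about 2 mm of the middle.
- **Seasoning kit:** I placed the pouch, then the red-capped jar. The last views show both upright on the bin floor, clear of each other and of the walls, with their tops at about z = 0.11 m.
- **Left alone:** The green look-alike measured unmoved. The white-capped jar was hidden by the arm in the final top view, so I could only confirm it from the scene camera, where it was at the same pixel as before.

Largest contact force seen was under 10 N, in the readings at the end of moves. No checks failed.

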